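Load the filter into the coffee maker's swing arm and click it home

TASK

Get the coffee maker ready to brew: swing its filter arm (the one with the small upright grip) out until the ring is clear of the brew head, set the loose steel filter basket into the ring so that it sits flat, then swing the arm back under the head until it clicks fully home and stays there by itself. The coffee maker only stands on rubber feet, so feel for the click rather than shoving it out of place, and leave the mug on its plate and the things around undisturbed.

Things in the scene. Friction and masses are not known exactly. Their poses are not given: they have to be found in the camera images.
- brewer: one-cup coffee maker, black and dark steel, 255x195x315, 4 kg, loose on rubber feet (slides at some 20-30 N). Origin on the worktop under the spray axis (plate centre); x to its back, y left, z up, front looks to -x. Brew head overhangs: x -90..150, y +-75, z 262..310, round spray nozzle under it to z 239; column behind, x 75..150. Base x -105..150, y -90..105, top z 23 (mm).
- swing_arm (a joint): filter arm's angle, rad: 0 home under the head (stop), grows as it swings out to front and left (clockwise from above) to 1.9. Stays where left, but a spring catch holds it at 0 (5 N at the grip frees it). Coming back the catch resists from 0.06 (up to 7-10 N at the grip), gives way at about 0.02 and snaps to 0; let go earlier, it springs out. Starts home.
- swing_grip (a point): middle of the arm's upright round grip, black, 15 mm thick, free from z 196 to 231 mm (point at 213), on an 11 mm wide ear 88 mm from the ring's centre (home: straight in front of it), 94 mm from the post's axis. Home, it stands just under the brew head's front edge, its axis 2 mm behind the front face, its top 31 mm below the underside: come tilted from the front. It turns in the fingers.
- ring_seat (a point): centre of the top face of the arm's steel ring, z 198 mm; ring 94 mm outside, hole 74 mm, 12 mm thick; turns with the arm, 108 mm from the post's axis. Home: on the spray axis; clear of the brew head past 1.35 rad; at 1.6 rad its centre is 62 mm in front of the head.
- swing_post (a point): axis of the steel post (16 mm, sleeve 29 mm, top z 216) about which the arm turns, at z 198 mm; 60 mm in front and 90 mm left of the spray axis.
- filter: steel filter basket, 0.16 kg: slotted cup, 50 mm wide at the foot to 66 mm, flange 86 mm wide at z 58-61 mm, carrying bar across the mouth: 9 mm rod along its y axis, straight for 54 mm at z 82. Origin under its foot, z up. Seated, its flange lies on the ring: origin 58 mm below ring_seat, bar 24 mm above. Stands on the worktop left or right of the coffee maker.
- mug: white mug, 80 mm, 102 mm tall, handle to the right, standing on the warming plate; its rim lies 13 mm below the seated basket. Origin under the middle of cup and handle together. Leave alone.
- canister: steel canister with wooden lid, 80 x 85 mm, on the worktop at the other side of the coffee maker from the basket; origin under its centre. Leave alone.
- honey: jar with yellow lid, 64 x 87 mm, left of the coffee maker; origin under its centre. Leave alone.
- spoon: steel teaspoon, 130 x 26 x 11 mm, lying on the worktop right of the coffee maker; origin under its centre. Leave alone.
Things that resemble listed ones, but are neither listed nor needed, are in the scene too. Leave any blue look-alike of the filter alone.

How it is judged:
On the way, in this order (a step that is already met when the one before it is completed fails the run):
1. the filter arm is swung out until its ring is clear of the brew head (past 1.35 rad) (value of joint swing_arm above 1.35 rad), for 0.2 s.
2. the filter basket sits flat in the arm's ring, let go of (horizontal distance between filter and ring_seat below 0.007 m and z of filter in the frame of ring_seat between -0.063 and -0.053 m and angle between filter's own z axis and vertical below 0.08 rad and contact force between the fingers and filter below 0.1 N), for 0.2 s.
At the end, for the whole second after the job is handed in: The filter arm is caught fully home (joint below 0.015 rad), the basket sits flat in its ring (within 7 mm of the centre, flange on the ring within 5 mm, tilted under 0.08 rad) and at rest; the coffee maker stands within 12 mm and the mug upright within 20 mm of where they were (value of joint swing_arm below 0.015 rad and horizontal distance between filter and ring_seat below 0.007 m and z of filter in the frame of ring_seat between -0.063 and -0.053 m and angle between filter's own z axis and vertical below 0.08 rad and distance of brewer from where it was at the start of the episode below 0.012 m and distance of mug from where it was at the start of the episode below 0.02 m and angle between mug's own z axis and vertical below 0.1 rad and linear speed of filter below 0.02 m/s); the robot touches nothing.
It fails at once if the coffee maker is shoved more than 25 mm or tipped (distance of brewer from where it was at the start of the episode above 0.025 m or angle between brewer's own z axis and vertical above 0.1 rad).
It fails at once if the mug is knocked over (angle between mug's own z axis and vertical above 0.4 rad).
It fails at once if the canister, the honey jar or the teaspoon is shoved more than 30 mm or knocked over (distance of any of canister, honey, spoon from where it was at the start of the episode above 0.03 m or angle between any of canister, honey's own z axis and vertical above 0.4 rad).
It also fails if it takes over 72 s, if anything falls off the work surface, if the arm or the gripper's body presses on something with over 40 N, if the wrist force passes 120 N, or if a joint passes its speed limit or range.

ROBOT

A 6-joint arm with a two-finger parallel gripper is mounted at the origin on a cart in front of the work surface, level with it; the furniture and walls round the work are solid. World frame = base frame: x ahead of the robot, y to its left, z up, the work surface at z = 0. Lengths are in m, angles in rad, forces in N, time in s.
With the tool pointing down it reaches from about 0.3 to 0.95 m from the base axis. Payload 3.1 kg.
Tool frame: the origin (TCP) lies at the very end of the fingers, on their centre line; the grasp point (between the pads) lies 19 mm behind it; z points along the fingers, y is the line along which they close (so a half turn about z gives the same grasp; the last joint's range is limited). The gripper opens to 85 mm and grips with 20 to 120 N. Pads are 22 mm wide; open, the fingers measure 114 mm over their backs; the gripper's body (76 mm by 85 mm) begins 54 mm behind the grasp point. The pads swing forward as they close: fully open they stand 13 mm farther back than shut.
Start: joints at [1.139, 0.308, 1.634, -0, 1.2, -0.07], TCP at [0.221, 0.585, 0.231] pointing down, gripper open.
Joint ranges: [-3.06, 3.06], [-0.79, 1.96], [0.05, 2.63], [-1.19, 4.34], [0.05, 2.64], [-2.94, 2.94]. Speed limits (rad/s): [2.79, 2.79, 3.14, 3.14, 3.14, 3.14].

INTERFACE

Orientations are given as [roll, pitch, yaw] about the fixed x, y, z axes, in that order (R = Rz(yaw) Ry(pitch) Rx(roll)).
In Python, from rig import r, vision gives the robot as it stands.
- The arm moves only by the tool arm_command, never from a script. Its argument "increments" is a list that holds one entry, the list of rows, each a list of 7 numbers: the turn, a rotation vector about the tool's x, y, z in degrees, then the shift along the tool's x, y, z in m, then the closure, from 0 (fully open) to 1 (shut). A call has 1 to 10 rows; each row is the pose to reach, as a shift and turn from the pose commanded when the call began, along the tool's axes at that moment; what a row does not reach only later rows make up. A row lasts 1/10 s, in which the tool goes at most 50 mm and 8.59 degrees, less where a joint would pass 70% of its speed; a pose out of reach is approached as far as the arm can. A call with a gripper value outside its range is refused whole. The fingers move at their own pace and stop on an object; "grip_force" is the grip in N (left out, the last holds). Time passes only in rows, so rows that repeat a pose let the fingers close. It gives the time, the measured TCP pose, the force, the opening and the grip force at its end, in the units of the state.
- r.read_state(): the state, without advancing time (a new reading comes with each control period).
- vision.snapshot(name): name is "side" or "top"; returns a dict with "img" (400x640x3 uint8, blue, green, red), "z_map" (400x640 float32, m along the optical axis (not along the pixel's ray), 0 where there is no reading), "camera_matrix" (3x3 intrinsics, pixels), "k1" (the pictures are not rectified: a ray, as slopes to the right and down, at radius r is drawn at 1 + k1 r^2 times it, then the intrinsics apply), "rvec" (rotation vector, rad) and "tvec" (3), from world to camera coordinates, as OpenCV has them. Camera axes: x right, y down, z forward; pixel columns grow to the right and rows downward; lengths in m; the calibration is good to about 2 mm. A picture is of the moment at which its call begins.
- r.job_done(): hands the job in; it is judged then, once.
The state is a dict: "time_s": time; "joint_pos": joint angles; "dq": joint speeds; "joint_torque": joint torques, N m; "eef_pos": TCP position; "orientation": TCP orientation; "contact_force": force on the tool from outside, world axes, zero at the start; "torque": the same for the moment, N m; "gripper_width": opening from 0.0 (shut) to 1.0 (fully open); "grip_force": force on a finger pad.
Only numpy, scipy, OpenCV 4.12 (cv2) and the standard library are available. Lean on these libraries where they do the work, as an engineer would, in place of code of your own. Each camera call takes 0.05 s, during which the arm holds its last target. There are 200 camera calls.

## Working session

There is one attempt and no reset: what is moved stays moved. The work goes in short steps, Python scripts to look and compute and a tool call to move; the robot and the scene stay as the last step left them, time stands still between calls to the robot, and variables do not carry over. Pictures are saved under pics/ and viewed, at most 10 in all, crops included, and the job is handed in when it is done.

Besides the shell and the picture viewer there is one more tool, called after "Request:" as name(argument=value, ...) on one line, values as JSON. arm_command: Moves the arm, as the interface text tells. Its arguments: {"type":"object","properties":{"increments":{"type":"array","items":{"type":"array","items":{"type":"array","items":{"type":"number"}}}},"grip_force":{"type":"number"}},"required":["increments"]}

```bash
ls; mkdir -p pics; python3 - <<'E'
from rig import r, vision
import cv2,numpy as np
np.set_printoptions(precision=4,suppress=True)
print(r.read_state())
for n in("side","top"):
    s=vision.snapshot(n); cv2.imwrite(f"pics/{n}0.png",s["img"]); np.savez(f"{n}0.npz",**s)
    print(n,s["camera_matrix"],s["k1"],s["rvec"],s["tvec"])
E
```

```text
pics
{'time_s': 0.0, 'joint_pos': array([ 1.1393,  0.309 ,  1.6352,  0.    ,  1.1997, -0.0697]), 'dq': array([-0.0001, -0.002 , -0.0017,  0.0009,  0.0018, -0.0009]), 'joint_torque': array([ -0.0005, -41.5271, -27.6657,  -0.0002,   0.0102,   0.    ]), 'eef_pos': array([0.2209, 0.5838, 0.23  ]), 'orientation': array([-3.1393, -0.0002,  2.7798]), 'contact_force': array([-0.0682, -0.2072, -0.1044]), 'torque': array([ 0.0094, -0.0145,  0.0078]), 'grip_force': 0.0, 'gripper_width': 1.0019474578780514}
side [[474.7607   0.     325.8571]
 [  0.     474.7607 195.932 ]
 [  0.       0.       1.    ]] -0.08612198642737967 [2.174  0.0312 0.0112] [-0.5005  0.1374  1.6668]
top [[487.1808   0.     310.8906]
 [  0.     487.1808 200.2741]
 [  0.       0.       1.    ]] 0.025339328710421365 [ 2.0523 -2.0049  0.3553] [0.0443 0.5482 1.3668]
```

View pics/side0.png

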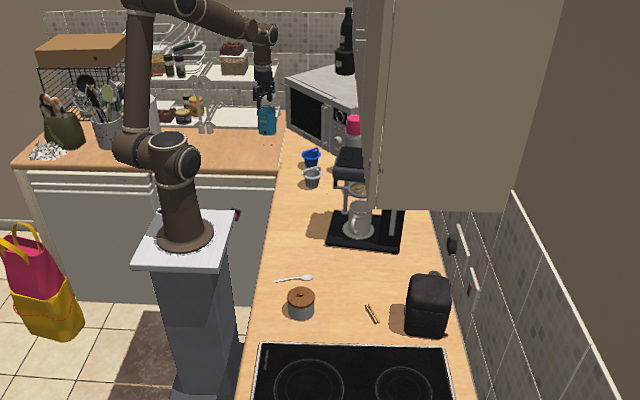

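View pics/top0.png

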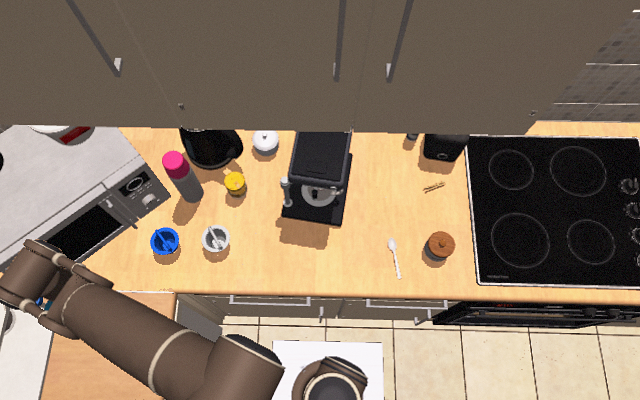

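Side view: brewer at about (365,200), steel basket (312,177), blue look-alike (311,157). Top view: brewer (320,180), post (286,190), steel basket (215,238), blue one (165,241), honey (234,183), canister (440,245), spoon (394,257), pink-capped bottle (182,175), sugar bowl (265,142).

Candidates for the basket: steel at top (215,238), blue at top (165,241), sugar bowl at top (265,142). I choose the steel one with the carrying bar and check it in a crop.

```bash
cat > h.py <<'E'
import cv2,numpy as np
np.set_printoptions(precision=4,suppress=True)
class Cam:
    def __init__(s,d):
        s.d=d; s.K=d["camera_matrix"]; s.k=float(d["k1"]); s.D=np.array([s.k,0,0,0.]); s.img=d["img"]; s.z=d["z_map"]
        s.R=cv2.Rodrigues(d["rvec"])[0]; s.t=np.ravel(d["tvec"]); s.c=-s.R.T@s.t
    def slopes(s,uv): return cv2.undistortPoints(np.float64(uv).reshape(-1,1,2),s.K,s.D)[:,0]
    def rays(s,uv): a=s.slopes(uv); return np.c_[a,np.ones(len(a))]@s.R   # world dirs
    def plane(s,uv,z): d=s.rays(uv); return s.c+d*((z-s.c[2])/d[:,2])[:,None]
    def proj(s,P): return cv2.projectPoints(np.float64(P).reshape(-1,1,3),s.d["rvec"],s.d["tvec"],s.K,s.D)[0][:,0]
    def cloud(s):
        v,u=np.mgrid[:400,:640]; uv=np.c_[u.ravel(),v.ravel()]
        return (s.c+s.rays(uv)*s.z.reshape(-1,1)).reshape(400,640,3)
def load(n): return Cam(dict(np.load(n+".npz")))
def snap(n,tag):
    from rig import vision
    d=vision.snapshot(n); np.savez(f"{n}{tag}.npz",**d); cv2.imwrite(f"pics/{n}{tag}.png",d["img"]); return Cam(d)
def tri(c1,u1,c2,u2):
    a=c1.rays([u1])[0];b=c2.rays([u2])[0]
    t=np.linalg.lstsq(np.c_[a,-b],c2.c-c1.c,rcond=None)[0]; p=c1.c+a*t[0];q=c2.c+b*t[1]
    return (p+q)/2,np.linalg.norm(p-q)
E
python3 - <<'E'
from h import *
T=load("top0");S=load("side0")
print(T.c,S.c)
ct=T.cloud();cs=S.cloud()
for n,c,pts in(("T",ct,[(215,238),(320,155),(286,190),(318,190),(286,181),(234,183),(440,245),(165,241),(330,100),(393,243)]),("S",cs,[(312,177),(352,157),(360,222),(360,190),(301,303),(400,100),(375,190),(380,208)])):
    for u,v in pts: print(n,(u,v),c[v,u])
a=T.img[110:260,190:370]; b=S.img[140:260,290:420]
a=cv2.resize(a,None,fx=2.2,fy=2.2*1,interpolation=3); b=cv2.resize(b,None,fx=2.75,fy=2.75,interpolation=3)
H=max(a.shape[0],b.shape[0]); o=np.zeros((H,a.shape[1]+b.shape[1],3),np.uint8); o[:a.shape[0],:a.shape[1]]=a;o[:b.shape[0],a.shape[1]:]=b
cv2.imwrite("pics/crop0.png",o);print(o.shape)
E
```

```text
[0.0438 0.045  1.472 ] [ 0.5029 -1.2855  1.0688]
T (215, 238) [0.4277 0.3376 0.0811]
T (320, 155) [0.5937 0.0343 0.3156]
T (286, 190) [0.5576 0.1298 0.1507]
T (318, 190) [0.5719 0.0365 0.1197]
T (286, 181) [0.5599 0.1268 0.2139]
T (234, 183) [0.6033 0.2949 0.0828]
T (440, 245) [ 0.4268 -0.3297  0.0634]
T (165, 241) [0.4143 0.4824 0.0846]
T (330, 100) [0.5896 0.0182 0.5905]
T (393, 243) [ 0.4444 -0.1995  0.0091]
S (312, 177) [0.439  0.3044 0.0625]
S (352, 157) [0.577  0.0282 0.3165]
S (360, 222) [ 0.6146 -0.0125  0.0884]
S (360, 190) [0.6296 0.2688 0.0305]
S (301, 303) [ 0.436  -0.3625  0.0647]
S (400, 100) [ 0.6353 -0.4424  0.7133]
S (375, 190) [ 0.6041 -0.4384  0.504 ]
S (380, 208) [ 0.6185 -0.441   0.4586]
(330, 754, 3)
```

View pics/crop0.png

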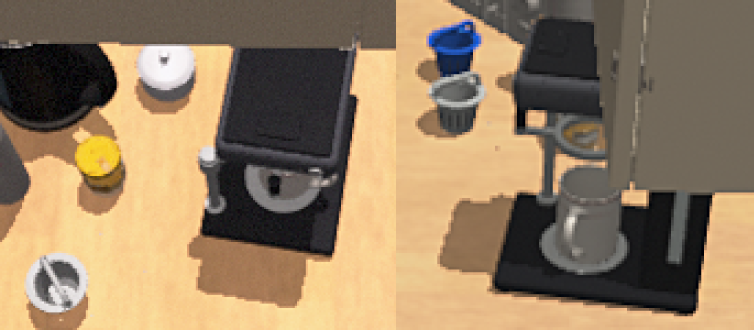

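The crop shows the steel slotted cup with its bar, so the choice holds. The post top is at about (284,179) top, and the black grip is in front of the plate at about (314,194) top. Now I measure the brewer, grip, post and basket.

```bash
python3 - <<'E'
from h import *
T=load("top0");S=load("side0");ct=T.cloud();cs=S.cloud()
# head top
for c,n in((ct,"T"),(cs,"S")):
    m=(abs(c[...,2]-.31)<.012)&(abs(c[...,1]-.04)<.15)&(abs(c[...,0]-.6)<.2)
    P=c[m]; r=cv2.minAreaRect(P[:,:2].astype(np.float32)); print(n,"head",len(P),P[:,2].mean(),r); print(cv2.boxPoints(r))
    hsv=cv2.cvtColor((T if n=="T" else S).img,cv2.COLOR_BGR2HSV)
    m=(abs(c[...,2]-.021)<.01)&(hsv[...,2]<70)&(abs(c[...,1]-.04)<.15)&(abs(c[...,0]-.55)<.15)
    P=c[m]; r=cv2.minAreaRect(P[:,:2].astype(np.float32)); print(n,"base",len(P),P[:,2].mean()); print(cv2.boxPoints(r))
# basket: flange pts z .05-.066, bar z>.075
for c,n in((ct,"T"),(cs,"S")):
    q=(np.hypot(c[...,0]-.43,c[...,1]-.335)<.07)
    F=c[q&(c[...,2]>.055)&(c[...,2]<.066)]; B=c[q&(c[...,2]>.075)&(c[...,2]<.095)]
    print(n,"flange",len(F),cv2.minEnclosingCircle(F[:,:2].astype(np.float32)) , "bar",len(B),B.mean(0),cv2.minAreaRect(B[:,:2].astype(np.float32)))
    if n=="T": print(cv2.fitLine(B[:,:2].astype(np.float32),2,0,.01,.01).ravel())
# post top, grip
q=(np.hypot(ct[...,0]-.56,ct[...,1]-.127)<.03)&(ct[...,2]>.2)&(ct[...,2]<.24);print("post",ct[q].mean(0),cv2.minEnclosingCircle(ct[q][:,:2].astype(np.float32)),q.sum())
print(ct[186:202:2,308:322:2].round(3).tolist())
E
```

```text
T head 2884 0.31205128246297803 ((0.6097895503044128, 0.035354144871234894), (0.14930741488933563, 0.182285338640213), 81.96925354003906)
[[ 0.5091 -0.0258]
 [ 0.6896 -0.0513]
 [ 0.7105  0.0965]
 [ 0.53    0.122 ]]
T base 1487 0.020908554910858874
[[ 0.4925 -0.0369]
 [ 0.6997 -0.0676]
 [ 0.7275  0.1206]
 [ 0.5204  0.1513]]
S head 714 0.31296166880439524 ((0.5710026621818542, 0.03222848102450371), (0.14703106880187988, 0.09881127625703812), 81.27983856201172)
[[ 0.511  -0.0329]
 [ 0.6087 -0.0479]
 [ 0.631   0.0974]
 [ 0.5333  0.1124]]
S base 1088 0.02228820493550528
[[ 0.4975 -0.0449]
 [ 0.697  -0.0752]
 [ 0.7257  0.1136]
 [ 0.5262  0.144 ]]
T flange 254 ((0.43382376432418823, 0.3417932093143463), 0.04371364787220955) bar 74 [0.4314 0.3408 0.0836] ((0.43182486295700073, 0.3410996198654175), (0.07424850761890411, 0.00871409010142088), 33.5380973815918)
[0.8405 0.5418 0.4314 0.3408]
S flange 85 ((0.4329940378665924, 0.3401084840297699), 0.044904451817274094) bar 41 [0.4349 0.3376 0.0838] ((0.4352434575557709, 0.3368912935256958), (0.07469269633293152, 0.017487481236457825), 37.230430603
[... 693 characters left out ...]
 0.23], [0.573, 0.036, 0.101], [0.575, 0.03, 0.096]], [[0.594, 0.067, 0.027], [0.586, 0.061, 0.048], [0.516, 0.053, 0.232], [0.519, 0.048, 0.225], [0.517, 0.042, 0.23], [0.574, 0.036, 0.081], [0.572, 0.03, 0.085]], [[0.589, 0.067, 0.02], [0.587, 0.061, 0.028], [0.518, 0.053, 0.211], [0.515, 0.048, 0.22], [0.521, 0.042, 0.204], [0.572, 0.036, 0.069], [0.574, 0.03, 0.063]], [[0.581, 0.067, 0.024], [0.582, 0.061, 0.023], [0.518, 0.053, 0.194], [0.517, 0.048, 0.197], [0.519, 0.042, 0.194], [0.574, 0.035, 0.044], [0.572, 0.029, 0.051]], [[0.575, 0.067, 0.023], [0.577, 0.061, 0.018], [0.575, 0.054, 0.023], [0.514, 0.048, 0.189], [0.578, 0.042, 0.016], [0.574, 0.035, 0.027], [0.574, 0.029, 0.027]]]
```

Brewer: yaw about -8.2°, origin about (.610,.033). Its post, grip, base and head agree to a few mm. The basket is at (.4335,.341), bar at z .083 and 33-37°. Next I refine the grip and prepare the first move.

```bash
cat >> h.py <<'E'
from scipy.spatial.transform import Rotation as Ro
def tilted(psi,al): # heading az psi deg, al deg below horizontal; y to the left
    p,a=np.radians([psi,al]); z=np.array([np.cos(a)*np.cos(p),np.cos(a)*np.sin(p),-np.sin(a)]); y=np.array([-np.sin(p),np.cos(p),0])
    return Ro.from_matrix(np.c_[np.cross(y,z),y,z])
def go(pos,R,grasp=True):
    "print rotvec(deg), shift(m) in tool frame to put grasp point (or TCP) at pos"
    from rig import r
    s=r.read_state(); C=Ro.from_euler("xyz",s["orientation"])
    p=np.array(pos)-(R.apply([0,0,.019]) if not grasp else 0)
    t=p+R.apply([0,0,.019]) if grasp else np.array(pos)
    print("turn",(C.inv()*R).as_rotvec(degrees=True).round(2),"shift",C.inv().apply(t-s["eef_pos"]).round(4),"tcp",t,"now",s["eef_pos"],"F",s["contact_force"],"w",round(s["gripper_width"],3))
E
python3 - <<'E'
from h import *
T=load("top0");S=load("side0");ct=T.cloud();cs=S.cloud()
for c,C,n in((ct,T,"T"),(cs,S,"S")):
    v=cv2.cvtColor(C.img,cv2.COLOR_BGR2HSV)[...,2]
    m=(c[...,2]>.196)&(c[...,2]<.236)&(abs(c[...,0]-.522)<.025)&(abs(c[...,1]-.045)<.03)&(v<70)
    ij=np.argwhere(m); print(n,len(ij),c[m].mean(0),c[m].min(0),c[m].max(0),ij.mean(0),ij.min(0),ij.max(0))
# sleeve top, head front edge
print(S.proj([[.523,.047,.213]]),T.proj([[.523,.047,.213]]))
t=tilted(3,35); go([.43,.05,.30],t)
E
```

```text
T 46 [0.5209 0.0475 0.2222] [0.5148 0.0398 0.197 ] [0.5336 0.0536 0.2345] [193.6087 314.1304] [189 312] [198 317]
S 20 [0.5259 0.0412 0.2098] [0.5225 0.035  0.1968] [0.5299 0.0493 0.2235] [182.5 334.9] [179 334] [186 336]
[[334.0751 180.7413]] [[314.319  194.1094]]
turn [-11.49 -54.22 -21.81] shift [-0.3987 -0.4191 -0.0581] tcp [0.4455 0.0508 0.2891] now [0.221  0.5838 0.2301] F [-0.491 -0.224 -0.043] w 1.003
```

Request:
arm_command(increments=[[[-0.8,-3.9,-1.6,-0.0285,-0.03,-0.004,0.1],[-1.6,-7.8,-3.1,-0.057,-0.06,-0.008,0.2],[-2.5,-11.6,-4.7,-0.0855,-0.09,-0.0125,0.3],[-3.3,-15.5,-6.2,-0.114,-0.12,-0.0165,0.4],[-4.1,-19.4,-7.8,-0.1425,-0.15,-0.021,0.5],[-4.9,-23.2,-9.3,-0.171,-0.18,-0.025,0.5],[-5.7,-27.1,-10.9,-0.1995,-0.21,-0.029,0.5],[-6.6,-31,-12.5,-0.228,-0.24,-0.033,0.5],[-7.4,-34.9,-14,-0.2565,-0.27,-0.037,0.5],[-8.2,-38.7,-15.6,-0.285,-0.3,-0.0415,0.5]]], grip_force=20)

```text
time_s: 1.1
eef_pos: [0.3814, 0.2018, 0.2725]
orientation: [3.088, 0.689, 3.047]
contact_force: [1.1, 0.4, 0.6]
gripper_width: 0.499
grip_force: 0.0
```

```bash
python3 - <<'E'
from h import *
go([.44,.045,.275],tilted(3,35))
E
```

```text
turn [ -3.15 -15.34  -6.13] shift [-0.063  -0.1515  0.0547] tcp [0.4555 0.0458 0.2641] now [0.3814 0.2018 0.2725] F [1.1486 0.3924 0.6151] w 0.499
```

Request:
arm_command(increments=[[[-0.8,-3.8,-1.5,-0.016,-0.038,0.0137,0.5],[-1.6,-7.7,-3.1,-0.0315,-0.076,0.0273,0.5],[-2.4,-11.5,-4.6,-0.047,-0.1136,0.041,0.5],[-3.15,-15.3,-6.1,-0.063,-0.1515,0.0547,0.5],[-3.15,-15.3,-6.1,-0.063,-0.1515,0.0547,0.5],[-3.15,-15.3,-6.1,-0.063,-0.1515,0.0547,0.5]]])

```text
time_s: 1.7
eef_pos: [0.4387, 0.0845, 0.2558]
orientation: [3.086, 0.888, -3.112]
contact_force: [0.4, 0.6, -0.4]
gripper_width: 0.501
grip_force: 0.0
```

```bash
python3 - <<'E'
from h import *
go([.525,.047,.214],tilted(3,35))
T=snap("top",1);S=snap("side",1)
a=cv2.resize(T.img[130:250,240:380],None,fx=2.8,fy=2.8,interpolation=3);b=cv2.resize(S.img[110:230,280:400],None,fx=2.8,fy=2.8,interpolation=3)
cv2.imwrite("pics/c1.png",np.hstack([a,b]))
E
```

```text
turn [ 2.13 -4.12 -0.91] shift [-0.0227 -0.0458  0.109 ] tcp [0.5405 0.0478 0.2031] now [0.4387 0.0845 0.2558] F [ 0.3762  0.6477 -0.4147] w 0.501
```

View pics/c1.png

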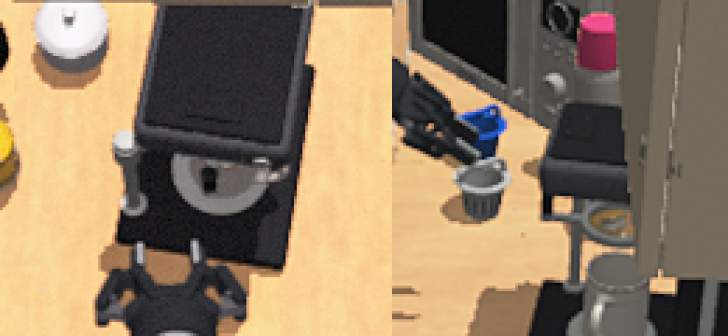

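The crop shows the gripper in front of the brewer with the fingers tilted at (168,250), and the black grip at (210,180), clear to the right of the gripper axis. The pose came up short, so I check the joints.

```bash
python3 - <<'E'
from h import *
from rig import r
s=r.read_state();print(s["joint_pos"],s["dq"],s["eef_pos"])
go([.44,.045,.275],tilted(3,35))
E
```

```text
[ 0.0829 -0.5653  2.5936  0.0574  0.2261 -1.5898] [ 0.0422 -0.0015 -0.0156 -0.1443  0.0224  0.1828] [0.4387 0.0842 0.2557]
turn [ 2.05 -4.19 -1.09] shift [-0.0166 -0.0391  0.0047] tcp [0.4555 0.0458 0.2641] now [0.4387 0.0842 0.2557] F [0.1598 0.2702 0.3053] w 0.499
```

```bash
python3 - <<'E'
from h import *
go([.465,.043,.264],tilted(4,40))
E
```

```text
turn [ 1.33  0.83 -1.63] shift [-0.0222 -0.043   0.0309] tcp [0.4795 0.044  0.2518] now [0.4387 0.0842 0.2557] F [0.1598 0.2702 0.3053] w 0.499
```

Request:
arm_command(increments=[[[0.4,0.2,-0.4,-0.0055,-0.011,0.008,0.5],[0.7,0.4,-0.8,-0.011,-0.0215,0.0155,0.5],[1.0,0.6,-1.2,-0.0165,-0.032,0.023,0.5],[1.3,0.8,-1.6,-0.022,-0.043,0.031,0.5],[1.3,0.8,-1.6,-0.022,-0.043,0.031,0.5],[1.3,0.8,-1.6,-0.022,-0.043,0.031,0.5],[1.3,0.8,-1.6,-0.022,-0.043,0.031,0.5]]])

```text
time_s: 2.5
eef_pos: [0.4795, 0.0464, 0.2524]
orientation: [-3.141, 0.874, -3.066]
contact_force: [0.2, -0.2, -0.1]
gripper_width: 0.504
grip_force: 0.0
```

```bash
python3 - <<'E'
from h import *
from rig import r
go([.465,.043,.264],tilted(4,40))
go([.525,.047,.214],tilted(4,40))
s=r.read_state();print(s["joint_pos"],s["dq"],s["eef_pos"])
E
```

```text
turn [0.23 0.07 0.22] shift [ 0.0005 -0.0024  0.0002] tcp [0.4795 0.044  0.2518] now [0.4795 0.0464 0.2524] F [ 0.2258 -0.2272 -0.1184] w 0.504
turn [0.23 0.07 0.22] shift [ 0.0003 -0.0029  0.0784] tcp [0.5395 0.048  0.2018] now [0.4795 0.0464 0.2524] F [ 0.2258 -0.2272 -0.1184] w 0.504
[-0.0648 -0.4342  2.53    0.5487  0.2063 -2.2005] [ 0.0023 -0.0065  0.0026  0.0139 -0.0033 -0.0179] [0.4795 0.0464 0.2524]
```

Request:
arm_command(increments=[[[0.2,0.1,0.2,0,-0.001,0.013,0.5],[0.2,0.1,0.2,0,-0.003,0.026,0.5],[0.2,0.1,0.2,0,-0.003,0.039,0.5],[0.2,0.1,0.2,0,-0.003,0.052,0.5],[0.2,0.1,0.2,0,-0.003,0.065,0.5],[0.2,0.1,0.2,0,-0.003,0.078,0.5],[0.2,0.1,0.2,0,-0.003,0.078,0.5]]])

```text
time_s: 3.2
eef_pos: [0.5383, 0.0504, 0.2149]
orientation: [-3.138, 0.856, -3.072]
contact_force: [-0.1, -0.6, -0.6]
gripper_width: 0.5
grip_force: 0.0
```

```bash
python3 - <<'E'
from h import *
go([.525,.047,.214],tilted(4,40))
T=snap("top",2);S=snap("side",2)
a=cv2.resize(T.img[130:250,240:380],None,fx=2.8,fy=2.8,interpolation=3);b=cv2.resize(S.img[140:220,300:380],None,fx=4.2,fy=4.2,interpolation=3)
cv2.imwrite("pics/c2.png",np.hstack([a,b]))
E
```

```text
turn [-0.21 -0.97 -0.01] shift [ 0.0093 -0.0024  0.0094] tcp [0.5395 0.048  0.2018] now [0.5383 0.0504 0.2149] F [-0.0623 -0.6107 -0.5886] w 0.5
```

View pics/c2.png

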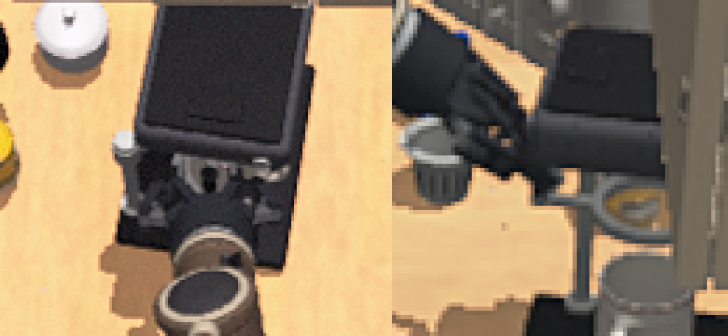

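The crop shows the fingers straddling the black grip (209,178), with the gripper just below the head front. The TCP is still 13 mm high, so I hold briefly to let it settle.

Request:
arm_command(increments=[[[0,0,0,0,0,0,0.5],[0,0,0,0,0,0,0.5]]])

```text
time_s: 3.5
eef_pos: [0.5374, 0.0495, 0.2149]
orientation: [-3.138, 0.856, -3.073]
contact_force: [0.1, -0.5, -0.4]
gripper_width: 0.502
grip_force: 0.0
```

```bash
python3 - <<'E'
from h import *
from rig import r
go([.525,.047,.214],tilted(4,40))
s=r.read_state();print(s["joint_pos"],s["dq"],s["contact_force"])
E
```

```text
turn [-0.28 -0.95 -0.05] shift [ 0.0086 -0.0016  0.0101] tcp [0.5395 0.048  0.2018] now [0.5374 0.0495 0.2149] F [ 0.053  -0.5228 -0.3693] w 0.502
[-0.0307 -0.1731  2.4414  1.3044  0.0735 -2.9396] [-0.0046  0.0025 -0.0038  0.0017 -0.0012 -0.004 ] [ 0.053  -0.5228 -0.3693]
```

J6 has reached its limit at the wrist singularity, because the tool is in line with the forearm. A steeper tilt of 50°, with the grip nearer the fingertips, avoids that. I back off a little first.

Request:
arm_command(increments=[[[0,0,0,0,0,-0.01,0.5],[0,1.5,0,0,0,-0.02,0.5],[0,3,0,0,0,-0.03,0.5],[0,4.5,0,0,0,-0.03,0.5],[0,6,0,0,0,-0.03,0.5],[0,6,0,0,0,-0.03,0.5]]])

```text
time_s: 4.1
eef_pos: [0.5165, 0.0477, 0.2368]
orientation: [-3.136, 0.755, -3.072]
contact_force: [0.2, -0.1, -0.6]
gripper_width: 0.498
grip_force: 0.0
```

```bash
cat >> h.py <<'E'
def gt(grip,psi,al,back=.010):  # grip axis point lies `back` behind the tips
    R=tilted(psi,al); go(np.array(grip)+R.apply([0,0,back-.019]),R)
    from rig import r
    print("q",r.read_state()["joint_pos"])
E
python3 - <<'E'
from h import *
gt([.525,.047,.217],0,50); gt([.495,.047,.245],0,50)
E
```

```text
turn [2.32 3.27 2.99] shift [ 0.0081 -0.0015  0.0302] tcp [0.5314 0.047  0.2093] now [0.5165 0.0477 0.2368] F [ 0.2383 -0.0506 -0.6207] w 0.498
q [-0.0306 -0.2691  2.4008  0.243   0.2643 -1.879 ]
turn [2.32 3.27 2.99] shift [ 0.0107  0.0003 -0.0107] tcp [0.5014 0.047  0.2373] now [0.5165 0.0477 0.2368] F [ 0.2383 -0.0506 -0.6207] w 0.498
q [-0.0306 -0.2691  2.4008  0.243   0.2643 -1.879 ]
```

Request:
arm_command(increments=[[[1.2,1.6,1.5,0.002,0,0.004,0.5],[2.3,3.3,3,0.005,-0.001,0.01,0.5],[2.3,3.3,3,0.007,-0.0015,0.018,0.5],[2.3,3.3,3,0.008,-0.0015,0.025,0.5],[2.3,3.3,3,0.008,-0.0015,0.03,0.5],[2.3,3.3,3,0.008,-0.0015,0.03,0.5],[2.3,3.3,3,0.008,-0.0015,0.03,0.5]]])

```text
time_s: 4.8
eef_pos: [0.5298, 0.0473, 0.2066]
orientation: [3.139, 0.693, 3.139]
contact_force: [-0.2, -0.1, 0.7]
gripper_width: 0.501
grip_force: 0.0
```

```bash
python3 - <<'E'
from h import *
gt([.525,.047,.217],0,50)
E
```

```text
turn [ 0.07 -0.31 -0.11] shift [-0.003  -0.0002 -0.0011] tcp [0.5314 0.047  0.2093] now [0.5298 0.0473 0.2066] F [-0.1777 -0.1162  0.6936] w 0.501
q [ 0.0103 -0.1595  2.3595 -0.0218  0.249  -1.5398]
```

Excellent pose. I close gradually while watching the force.

Request:
arm_command(increments=[[[0,0,0,0,0,0,0.6],[0,0,0,0,0,0,0.68],[0,0,0,0,0,0,0.74],[0,0,0,0,0,0,0.78],[0,0,0,0,0,0,0.78]]], grip_force=20)

```text
time_s: 5.3
eef_pos: [0.53, 0.0474, 0.2073]
orientation: [3.139, 0.694, 3.139]
contact_force: [-1.0, -0.2, -0.1]
gripper_width: 0.217
grip_force: 0.0
```

Request:
arm_command(increments=[[[0,0,0,0,0,0,0.82],[0,0,0,0,0,0,0.86],[0,0,0,0,0,0,0.9],[0,0,0,0,0,0,0.9]]])

```text
time_s: 5.7
eef_pos: [0.53, 0.0472, 0.2072]
orientation: [3.139, 0.694, 3.139]
contact_force: [-4.3, -3.4, 3.4]
gripper_width: 0.189
grip_force: 19.4
```

```bash
cat >> h.py <<'E'
YAW=np.radians(-8.2)
def rz(a): return np.array([[np.cos(a),-np.sin(a)],[np.sin(a),np.cos(a)]])
def swing(ths,psis,th0,clo,al=50,back=.010,G0=None,corr=(0,0,0)):
    "rows for grip angles ths from current pose where arm is at th0"
    from rig import r
    s=r.read_state(); C=Ro.from_euler("xyz",s["orientation"]); R0=C.apply
    g0=s["eef_pos"]-C.apply([0,0,back]); v=lambda t: rz(YAW)@rz(-t)@np.array([-.028,-.090])
    print("g0",g0,"post",g0[:2]-v(th0),"F",s["contact_force"],"q",s["joint_pos"],"w",s["gripper_width"])
    for t,p in zip(ths,psis):
        R=tilted(p,al); g=g0+np.r_[v(t)-v(th0),0]+np.array(corr); T=g+R.apply([0,0,back])
        print(round(t,2),[*(C.inv()*R).as_rotvec(degrees=True).round(1),*C.inv().apply(T-s["eef_pos"]).round(4),clo])
E
python3 - <<'E'
from h import *
swing(np.linspace(.06,.6,10),np.linspace(0.4,4,10),0,.9)
E
```

```text
g0 [0.5236 0.0472 0.2149] post [0.5642 0.1322] F [-4.3182 -3.4494  3.3599] q [ 0.0103 -0.1604  2.3591 -0.0231  0.2494 -1.5386] w 0.18906683078567493
0.06 [np.float64(-0.2), np.float64(-0.3), np.float64(-0.4), np.float64(0.0038), np.float64(0.0026), np.float64(-0.0032), 0.9]
0.12 [np.float64(-0.5), np.float64(-0.3), np.float64(-0.7), np.float64(0.0076), np.float64(0.0055), np.float64(-0.0063), 0.9]
0.18 [np.float64(-0.7), np.float64(-0.3), np.float64(-1.0), np.float64(0.0112), np.float64(0.0087), np.float64(-0.0093), 0.9]
0.24 [np.float64(-1.0), np.float64(-0.3), np.float64(-1.3), np.float64(0.0146), np.float64(0.0122), np.float64(-0.0122), 0.9]
0.3 [np.float64(-1.2), np.float64(-0.3), np.float64(-1.6), np.float64(0.0179), np.float64(0.016), np.float64(-0.0149), 0.9]
0.36 [np.float64(-1.5), np.float64(-0.3), np.float64(-1.9), np.float64(0.021), np.float64(0.02), np.float64(-0.0175), 0.9]
0.42 [np.float64(-1.7), np.float64(-0.3), np.float64(-2.3), np.float64(0.024), np.float64(0.0242), np.float64(-0.0199), 0.9]
0.48 [np.float64(-2.0), np.float64(-0.3), np.float64(-2.6), np.float64(0.0267), np.float64(0.0287), np.float64(-0.0222), 0.9]
0.54 [np.float64(-2.3), np.float64(-0.3), np.float64(-2.9), np.float64(0.0292), np.float64(0.0333), np.float64(-0.0243), 0.9]
0.6 [np.float64(-2.5), np.float64(-0.3), np.float64(-3.2), np.float64(0.0315), np.float64(0.0382), np.float64(-0.0262), 0.9]
```

Request:
arm_command(increments=[[[-0.2,-0.3,-0.4,0.0038,0.0026,-0.0032,0.9],[-0.5,-0.3,-0.7,0.0076,0.0055,-0.0063,0.9],[-0.7,-0.3,-1.0,0.0112,0.0087,-0.0093,0.9],[-1.0,-0.3,-1.3,0.0146,0.0122,-0.0122,0.9],[-1.2,-0.3,-1.6,0.0179,0.016,-0.0149,0.9],[-1.5,-0.3,-1.9,0.021,0.02,-0.0175,0.9],[-1.7,-0.3,-2.3,0.024,0.0242,-0.0199,0.9],[-2.0,-0.3,-2.6,0.0267,0.0287,-0.0222,0.9],[-2.3,-0.3,-2.9,0.0292,0.0333,-0.0243,0.9],[-2.5,-0.3,-3.2,0.0315,0.0382,-0.0262,0.9]]])

```text
time_s: 6.7
eef_pos: [0.4872, 0.0843, 0.206]
orientation: [-3.139, 0.694, -3.071]
contact_force: [-13.3, -10.6, 10.0]
gripper_width: 0.165
grip_force: 19.8
```

```bash
python3 - <<'E'
from h import *
swing(np.linspace(.7,1.5,9),np.linspace(5,12,9),.6,.9)
T=snap("top",3)
cv2.imwrite("pics/c3.png",cv2.resize(T.img[120:260,230:390],None,fx=3,fy=3,interpolation=3))
E
```

```text
g0 [0.4808 0.0839 0.2137] post [0.5623 0.1312] F [-13.2521 -10.5652   9.9742] q [ 0.0949 -0.2539  2.4333 -0.0681  0.2686 -1.4864] w 0.1652159352660133
0.7 [np.float64(-0.8), np.float64(-0.2), np.float64(-0.7), np.float64(0.0028), np.float64(0.0088), np.float64(-0.0024), 0.9]
0.8 [np.float64(-1.3), np.float64(-0.2), np.float64(-1.4), np.float64(0.005), np.float64(0.0179), np.float64(-0.0042), 0.9]
0.9 [np.float64(-1.9), np.float64(-0.2), np.float64(-2.1), np.float64(0.0065), np.float64(0.0272), np.float64(-0.0055), 0.9]
1.0 [np.float64(-2.4), np.float64(-0.2), np.float64(-2.8), np.float64(0.0072), np.float64(0.0366), np.float64(-0.0062), 0.9]
1.1 [np.float64(-3.0), np.float64(-0.2), np.float64(-3.4), np.float64(0.0073), np.float64(0.0462), np.float64(-0.0062), 0.9]
1.2 [np.float64(-3.6), np.float64(-0.2), np.float64(-4.1), np.float64(0.0066), np.float64(0.0556), np.float64(-0.0057), 0.9]
1.3 [np.float64(-4.1), np.float64(-0.2), np.float64(-4.8), np.float64(0.0052), np.float64(0.065), np.float64(-0.0045), 0.9]
1.4 [np.float64(-4.7), np.float64(-0.2), np.float64(-5.4), np.float64(0.0031), np.float64(0.0741), np.float64(-0.0028), 0.9]
1.5 [np.float64(-5.2), np.float64(-0.2), np.float64(-6.1), np.float64(0.0004), np.float64(0.0829), np.float64(-0.0005), 0.9]
```

View pics/c3.png

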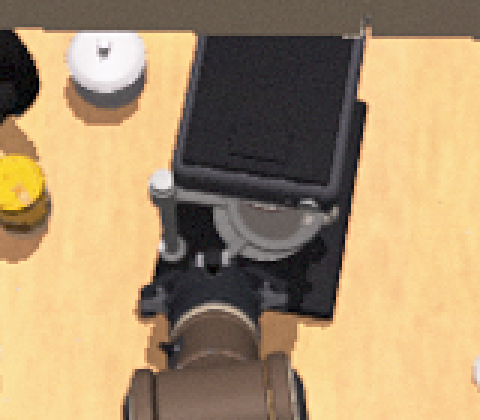

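The crop shows the ring swung partly out at about (265,225), with the post at (163,200) and the grip held at (213,262). There is a radial load of about 17 N, so I shift the path outward by 2-3 mm to relieve it.

```bash
python3 - <<'E'
from h import *
swing(np.linspace(.6,1.5,10),np.linspace(4,12,10),.6,.9,corr=(-.0025,-.0015,.0015))
E
```

```text
g0 [0.4805 0.0844 0.2136] post [0.562  0.1317] F [-14.1103  -9.9507  11.6621] q [ 0.096  -0.2544  2.4338 -0.0685  0.2687 -1.4855] w 0.1738478310927795
0.6 [np.float64(-0.1), np.float64(-0.2), np.float64(0.1), np.float64(0.001), np.float64(-0.0013), np.float64(-0.0028), 0.9]
0.7 [np.float64(-0.7), np.float64(-0.2), np.float64(-0.6), np.float64(0.0039), np.float64(0.0074), np.float64(-0.0052), 0.9]
0.8 [np.float64(-1.2), np.float64(-0.2), np.float64(-1.3), np.float64(0.006), np.float64(0.0165), np.float64(-0.007), 0.9]
0.9 [np.float64(-1.8), np.float64(-0.2), np.float64(-2.0), np.float64(0.0075), np.float64(0.0258), np.float64(-0.0083), 0.9]
1.0 [np.float64(-2.4), np.float64(-0.2), np.float64(-2.7), np.float64(0.0083), np.float64(0.0353), np.float64(-0.0089), 0.9]
1.1 [np.float64(-2.9), np.float64(-0.2), np.float64(-3.4), np.float64(0.0083), np.float64(0.0448), np.float64(-0.009), 0.9]
1.2 [np.float64(-3.5), np.float64(-0.2), np.float64(-4.0), np.float64(0.0076), np.float64(0.0543), np.float64(-0.0085), 0.9]
1.3 [np.float64(-4.1), np.float64(-0.2), np.float64(-4.7), np.float64(0.0062), np.float64(0.0637), np.float64(-0.0073), 0.9]
1.4 [np.float64(-4.6), np.float64(-0.2), np.float64(-5.4), np.float64(0.0041), np.float64(0.0728), np.float64(-0.0056), 0.9]
1.5 [np.float64(-5.2), np.float64(-0.2), np.float64(-6.1), np.float64(0.0014), np.float64(0.0816), np.float64(-0.0033), 0.9]
```

Request:
arm_command(increments=[[[0,0,0,0.001,-0.0013,-0.0028,0.9],[-0.6,0,-0.6,0.0039,0.0074,-0.0052,0.9],[-1.2,0,-1.3,0.006,0.0165,-0.007,0.9],[-1.8,0,-2.0,0.0075,0.0258,-0.0083,0.9],[-2.4,0,-2.7,0.0083,0.0353,-0.0089,0.9]]])

```text
time_s: 7.25
eef_pos: [0.4713, 0.1196, 0.2056]
orientation: [3.14, 0.691, -3.009]
contact_force: [-7.4, -5.5, 0.8]
gripper_width: 0.165
grip_force: 20.3
```

```bash
python3 - <<'E'
from h import *
swing(np.linspace(1.1,1.7,7),np.linspace(9,14,7),1.0,.9)
E
```

```text
g0 [0.465  0.1188 0.2133] post [0.5585 0.1306] F [-7.3646 -5.5086  0.7732] q [ 0.1765 -0.2739  2.4464 -0.0968  0.28   -1.4438] w 0.16477902072712064
1.1 [np.float64(-0.8), np.float64(-0.4), np.float64(-1.1), np.float64(-0.0005), np.float64(0.0096), np.float64(0.0003), 0.9]
1.2 [np.float64(-1.4), np.float64(-0.4), np.float64(-1.7), np.float64(-0.0016), np.float64(0.0189), np.float64(0.0013), 0.9]
1.3 [np.float64(-1.9), np.float64(-0.4), np.float64(-2.4), np.float64(-0.0034), np.float64(0.0282), np.float64(0.0028), 0.9]
1.4 [np.float64(-2.4), np.float64(-0.4), np.float64(-3.0), np.float64(-0.006), np.float64(0.0371), np.float64(0.0049), 0.9]
1.5 [np.float64(-3.0), np.float64(-0.4), np.float64(-3.6), np.float64(-0.0092), np.float64(0.0456), np.float64(0.0076), 0.9]
1.6 [np.float64(-3.5), np.float64(-0.4), np.float64(-4.3), np.float64(-0.013), np.float64(0.0537), np.float64(0.0108), 0.9]
1.7 [np.float64(-4.0), np.float64(-0.4), np.float64(-4.9), np.float64(-0.0174), np.float64(0.0613), np.float64(0.0144), 0.9]
```

Request:
arm_command(increments=[[[-0.7,0,-1,0,0.009,-0.0005,0.9],[-1.2,0,-1.7,-0.001,0.018,0,0.9],[-1.8,0,-2.3,-0.003,0.0275,0.0015,0.9],[-2.4,0,-3,-0.0055,0.0365,0.0035,0.9],[-3,0,-3.6,-0.009,0.045,0.0065,0.9],[-3.5,0,-4.2,-0.013,0.053,0.0095,0.9],[-4,0,-4.8,-0.017,0.061,0.013,0.9],[-4,0,-4.8,-0.017,0.061,0.013,0.9],[-4,0,-4.8,-0.017,0.061,0.013,0.9]]])

```text
time_s: 8.15
eef_pos: [0.4852, 0.1833, 0.2069]
orientation: [3.14, 0.692, -2.9]
contact_force: [-5.7, 3.3, -7.1]
gripper_width: 0.163
grip_force: 20.9
```

```bash
python3 - <<'E'
from h import *
swing([1.7],[14],1.7,.9)
snap("top",4)
E
```

```text
g0 [0.479  0.1817 0.2146] post [0.5581 0.1306] F [-5.6709  3.2898 -7.1226] q [ 0.2983 -0.1906  2.3833 -0.1345  0.2593 -1.3973] w 0.163150555747913
1.7 [np.float64(0.0), np.float64(-0.3), np.float64(-0.1), np.float64(-0.0001), np.float64(-0.0), np.float64(-0.0), 0.9]
```

View pics/top4.png

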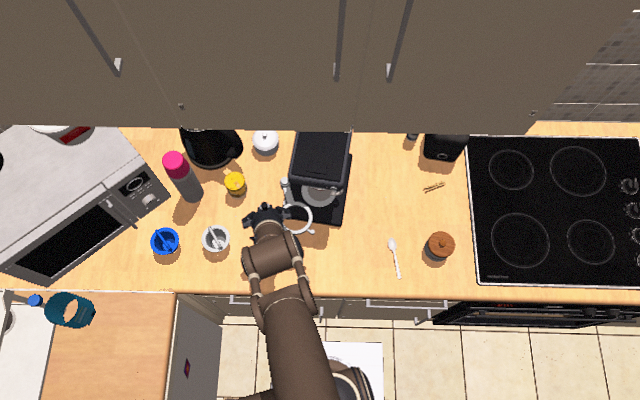

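The full top view shows the ring swung out to (298,217), clear of the head, with the gripper holding the grip left of it at (265,213). The brewer and the other things are in place. I release and retreat.

Request:
arm_command(increments=[[[0,0,0,0,0,0,0.8],[0,0,0,0,0,0,0.7],[0,0,0,0,0,0,0.6],[0,0,0,0,0,0,0.6],[0,0,0,0,0,-0.01,0.6],[0,0,0,0,0,-0.025,0.6],[0,0,0,0,0,-0.045,0.6],[0,0,0,-0.01,0,-0.06,0.6],[0,0,0,-0.02,0,-0.07,0.6]]])

```text
time_s: 9.1
eef_pos: [0.4595, 0.1761, 0.2788]
orientation: [3.14, 0.703, -2.9]
contact_force: [0.8, 0.2, 0.9]
gripper_width: 0.399
grip_force: 0.0
```

```bash
cat >> h.py <<'E'
def down(yd): # tool down, closing line at azimuth yd deg
    a=np.radians(yd); y=np.array([np.cos(a),np.sin(a),0]); z=np.array([0,0,-1.]); return Ro.from_matrix(np.c_[np.cross(y,z),y,z])
E
python3 - <<'E'
from h import *
T=snap("top",5);S=snap("side",5)
ct=T.cloud();cs=S.cloud()
# basket bar angle via top-view pixels on plane z=.083, high-precision
for c,n in((ct,"T"),(cs,"S")):
    q=(np.hypot(c[...,0]-.433,c[...,1]-.341)<.06)
    F=c[q&(c[...,2]>.054)&(c[...,2]<.067)]; B=c[q&(c[...,2]>.074)&(c[...,2]<.095)]
    if len(F)>5: print(n,"flange",len(F),cv2.minEnclosingCircle(F[:,:2].astype(np.float32)),F[:,2].mean())
    if len(B)>5: print(n,"bar",len(B),B.mean(0),B[:,2].max(),cv2.minAreaRect(B[:,:2].astype(np.float32)))
# ring
m=(abs(ct[...,2]-.198)<.008)&(ct[...,0]<.56)&(ct[...,0]>.38)&(ct[...,1]>-.05)&(ct[...,1]<.14)
P=ct[m];print(len(P)); 
np.save("ringP.npy",P)
cc=[np.mean(P[:,:2],0)]
# algebraic circle fit with trimming
A=P[:,:2]
for _ in range(5):
    s=np.linalg.lstsq(np.c_[2*A,np.ones(len(A))],(A**2).sum(1),rcond=None)[0]; rad=np.sqrt(s[2]+s[0]**2+s[1]**2); d=abs(np.hypot(*(A-s[:2]).T)-rad); A=A[d<.008]
print("ring",s[:2],rad,len(A), P[:,2].mean())
h=(abs(ct[...,2]-.31)<.012)&(abs(ct[...,1]-.04)<.15)&(abs(ct[...,0]-.6)<.2); print(cv2.boxPoints(cv2.minAreaRect(ct[h][:,:2].astype(np.float32))))
go([.433,.341,.22],down(123)); go([.44,.25,.29],down(110))
E
```

```text
T flange 287 ((0.43395283818244934, 0.3418566882610321), 0.04295430704951286) 0.05898936223528207
T bar 73 [0.431  0.3405 0.0831] 0.08988839686303485 ((0.4333009719848633, 0.3420960009098053), (0.07478779554367065, 0.00865402165800333), 33.09454345703125)
S flange 57 ((0.4339097738265991, 0.33824145793914795), 0.045743428170681) 0.06083088163580296
S bar 40 [0.4342 0.3386 0.0831] 0.09057221750547317 ((0.4323146939277649, 0.34114739298820496), (0.07443790882825851, 0.02398054674267769), 28.88393783569336)
419
ring [0.4716 0.1087] 0.054576580801024545 172 0.1959678556105123
[[ 0.3757  0.0289]
 [ 0.6739 -0.0868]
 [ 0.7364  0.0741]
 [ 0.4381  0.1898]]
turn [ -6.69  40.23 -18.35] shift [0.0434 0.1662 0.0687] tcp [0.433 0.341 0.201] now [0.4615 0.1767 0.2812] F [ 0.0686 -0.3819 -0.1067] w 0.401
turn [-2.09 40.56 -5.9 ] shift [0.0092 0.0763 0.0057] tcp [0.44  0.25  0.271] now [0.4615 0.1767 0.2812] F [ 0.0686 -0.3819 -0.1067] w 0.401
```

```bash
cat >> h.py <<'E'
from scipy.spatial.transform import Slerp
def path(wps,clo):
    "wps: list of (n rows, tcp pos, R); prints rounded rows from measured pose"
    from rig import r
    s=r.read_state(); C=Ro.from_euler("xyz",s["orientation"]); p0=s["eef_pos"]; p,R=p0,C; out=[]
    for n,q,Q in wps:
        sl=Slerp([0,1],Ro.concatenate([R,Q]))
        for k in range(1,n+1):
            f=k/n; out.append([float(x) for x in (*(C.inv()*sl(f)).as_rotvec(degrees=True).round(1),*C.inv().apply(p+(np.array(q)-p)*f-p0).round(4),clo)])
        p,R=np.array(q),Q
    print(str(out)); print("now",p0,"F",s["contact_force"],"q",s["joint_pos"])
E
python3 - <<'E'
from h import *
path([(7,[.4335,.30,.27],down(123.3)),(2,[.4335,.341,.215],down(123.3))],.5)
E
```

```text
[[-1.0, 5.7, -2.7, 0.0008, 0.0181, 0.0015, 0.5], [-1.9, 11.5, -5.3, 0.0016, 0.0361, 0.0029, 0.5], [-2.9, 17.2, -8.0, 0.0024, 0.0542, 0.0044, 0.5], [-3.9, 23.0, -10.6, 0.0032, 0.0722, 0.0058, 0.5], [-4.9, 28.7, -13.3, 0.004, 0.0903, 0.0073, 0.5], [-5.8, 34.5, -16.0, 0.0048, 0.1083, 0.0088, 0.5], [-6.8, 40.2, -18.6, 0.0056, 0.1264, 0.0102, 0.5], [-6.8, 40.2, -18.6, 0.0197, 0.1462, 0.0343, 0.5], [-6.8, 40.2, -18.6, 0.0339, 0.1661, 0.0584, 0.5]]
now [0.4615 0.1767 0.2812] F [ 0.0686 -0.3819 -0.1067] q [ 0.3019 -0.3925  2.3608 -0.0839  0.467  -1.4495]
```

Request:
arm_command(increments=[[[-1.0,5.7,-2.7,0.0008,0.0181,0.0015,0.5],[-1.9,11.5,-5.3,0.0016,0.0361,0.0029,0.5],[-2.9,17.2,-8.0,0.0024,0.0542,0.0044,0.5],[-3.9,23.0,-10.6,0.0032,0.0722,0.0058,0.5],[-4.9,28.7,-13.3,0.004,0.0903,0.0073,0.5],[-5.8,34.5,-16.0,0.0048,0.1083,0.0088,0.5],[-6.8,40.2,-18.6,0.0056,0.1264,0.0102,0.5],[-6.8,40.2,-18.6,0.0197,0.1462,0.0343,0.5],[-6.8,40.2,-18.6,0.0339,0.1661,0.0584,0.5],[-6.8,40.2,-18.6,0.0339,0.1661,0.0584,0.5]]])

```text
time_s: 10.2
eef_pos: [0.4278, 0.3401, 0.2045]
orientation: [3.138, -0.017, -2.559]
contact_force: [-0.2, -1.0, 0.5]
gripper_width: 0.501
grip_force: 0.0
```

```bash
python3 - <<'E'
from h import *
path([(7,[.4335,.341,.066],down(123.3))],.5)
T=snap("top",6);S=snap("side",6)
def fit(c,n):
    m=(abs(c[...,2]-.197)<.008)&(c[...,0]<.56)&(c[...,0]>.38)&(c[...,1]>-.03)&(c[...,1]<.15); P=c[m]; A=P[:,:2]
    for _ in range(8):
        s=np.linalg.lstsq(np.c_[2*A,np.ones(len(A))],(A**2).sum(1),rcond=None)[0]; rad=np.sqrt(s[2]+s[0]**2+s[1]**2); d=abs(np.hypot(*(A-s[:2]).T)-rad); A=A[d<.009]
    print(n,"ring",s[:2],rad,len(P),len(A),P[:,2].mean())
    u=P[:,:2]-s[:2]; print("extent",[ (a,round(float((u@[np.cos(a),np.sin(a)]).max()),4)) for a in (0,1.57,3.14,4.71)])
fit(T.cloud(),"T");fit(S.cloud(),"S")
c=T.cloud()
h=(abs(c[...,2]-.31)<.012)&(abs(c[...,1]-.04)<.12)&(abs(c[...,0]-.62)<.13); print(cv2.boxPoints(cv2.minAreaRect(c[h][:,:2].astype(np.float32))))
q=(np.hypot(c[...,0]-.56,c[...,1]-.13)<.025)&(c[...,2]>.206)&(c[...,2]<.225);print("post",cv2.minEnclosingCircle(c[q][:,:2].astype(np.float32)))
q=(np.hypot(c[...,0]-.479,c[...,1]-.182)<.03)&(c[...,2]>.222)&(c[...,2]<.24);print("grip",c[q].mean(0),q.sum())
cv2.imwrite("pics/c6.png",np.hstack([cv2.resize(T.img[170:260,190:330],None,fx=2.8,fy=2.8,interpolation=3),cv2.resize(S.img[130:220,290:380],None,fx=2.8,fy=2.8,interpolation=3)]))
E
```

```text
[[0.0, -0.1, 0.0, -0.0011, -0.0004, 0.0198, 0.5], [0.1, -0.3, 0.0, -0.0022, -0.0008, 0.0395, 0.5], [0.1, -0.4, 0.0, -0.0033, -0.0012, 0.0593, 0.5], [0.1, -0.6, 0.0, -0.0044, -0.0016, 0.0791, 0.5], [0.1, -0.7, 0.0, -0.0055, -0.002, 0.0988, 0.5], [0.2, -0.9, 0.1, -0.0066, -0.0025, 0.1186, 0.5], [0.2, -1.0, 0.1, -0.0077, -0.0029, 0.1384, 0.5]]
now [0.4278 0.3401 0.2045] F [-0.1688 -1.0053  0.5024] q [ 0.5901  0.1962  1.8319  0.0038  1.1308 -1.5647]
T ring [0.4731 0.1016] 0.051479533164004145 528 206 0.19573665090858597
extent [(0, 0.0861), (1.57, 0.0476), (3.14, 0.0609), (4.71, 0.0535)]
S ring [0.4616 0.0951] 0.04263173560265179 231 208 0.19626164021886844
extent [(0, 0.0512), (1.57, 0.0536), (3.14, 0.0458), (4.71, 0.0524)]
[[ 0.5073 -0.0254]
 [ 0.6909 -0.052 ]
 [ 0.7123  0.0958]
 [ 0.5287  0.1224]]
post ((0.5600521564483643, 0.13402971625328064), 0.01252899318933487)
grip [0.4832 0.1842 0.2289] 32
```

View pics/c6.png

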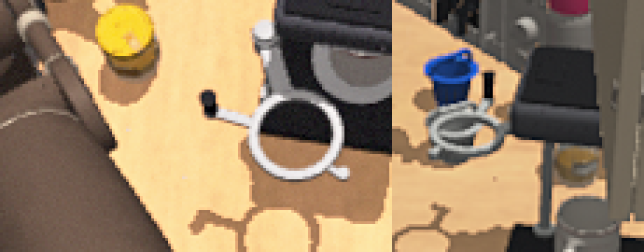

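The crop shows the ring out at about (295,218) top, with the grip at (265,207). The white ring is clearly separable, so I fit its circle in both views.

```bash
cat > ring.py <<'E'
from h import *
def ring(C,g,z=.198):
    hsv=cv2.cvtColor(C.img,cv2.COLOR_BGR2HSV); c=C.cloud()
    m=(hsv[...,1]<60)&(hsv[...,2]>110)&(c[...,2]>.175)&(c[...,2]<.215)
    ij=np.argwhere(m)[:,::-1]; P=C.plane(ij,z)[:,:2]; s=np.array(g)
    for _ in range(15):
        d=np.hypot(*(P-s).T); A=P[(d>.030)&(d<.053)]
        # per-direction mid radius, then linear circle fit
        a=np.arctan2(*(A-s).T[::-1]); b=np.round(a/(np.pi/12)).astype(int)%24
        M=np.array([ (lambda Q:(Q.mean(0)))(A[b==k]) for k in range(24) if (b==k).sum()>2])
        f=np.linalg.lstsq(np.c_[2*M,np.ones(len(M))],(M**2).sum(1),rcond=None)[0]; s=f[:2]
    return s,np.sqrt(f[2]+s@s),len(M),len(A)
if __name__=="__main__":
    import sys; t=sys.argv[1]
    for n in("top","side"): print(n,ring(load(n+t),[.4590,.0985]))
E
python3 ring.py 6
```

```text
top (array([0.4591, 0.0994]), np.float64(0.04219705555458753), 24, 351)
side (array([0.4624, 0.0952]), np.float64(0.04233762254667917), 23, 156)
```

Request:
arm_command(increments=[[[0.1,-0.2,0,-0.003,-0.001,0.02,0.5],[0.1,-0.3,0,-0.006,-0.002,0.04,0.5],[0.1,-0.5,0,-0.0077,-0.0029,0.06,0.5],[0.1,-0.7,0,-0.0077,-0.0029,0.08,0.5],[0.2,-1,0,-0.0077,-0.0029,0.1,0.5],[0.2,-1,0,-0.0077,-0.0029,0.1,0.5]]])

```text
time_s: 10.9
eef_pos: [0.4363, 0.3398, 0.1086]
orientation: [-3.141, 0.005, -2.562]
contact_force: [-0.6, -0.5, -0.2]
gripper_width: 0.5
grip_force: 0.0
```

```bash
python3 - <<'E'
from h import *
path([(4,[.4335,.341,.066],down(123.3))],.5)
E
```

```text
[[-0.0, 0.1, -0.0, 0.0005, 0.0006, 0.0107, 0.5], [-0.0, 0.1, -0.0, 0.001, 0.0013, 0.0213, 0.5], [-0.0, 0.2, -0.1, 0.0015, 0.0019, 0.032, 0.5], [-0.1, 0.3, -0.1, 0.0019, 0.0026, 0.0426, 0.5]]
now [0.4363 0.3398 0.1086] F [-0.5841 -0.4709 -0.1688] q [ 0.5836  0.3193  1.8971 -0.0014  0.9201 -1.5662]
```

Request:
arm_command(increments=[[[0,0.1,0,0.001,0.0013,0.015,0.5],[0,0.2,0,0.0019,0.0026,0.03,0.55],[0,0.3,-0.1,0.0019,0.0026,0.042,0.6],[0,0.3,-0.1,0.0019,0.0026,0.042,0.7],[0,0.3,-0.1,0.0019,0.0026,0.042,0.8],[0,0.3,-0.1,0.0019,0.0026,0.042,0.88],[0,0.3,-0.1,0.0019,0.0026,0.042,1],[0,0.3,-0.1,0.0019,0.0026,0.042,1],[0,0.3,-0.1,0.0019,0.0026,0.042,1]]], grip_force=40)

```text
time_s: 11.8
eef_pos: [0.4351, 0.3433, 0.0683]
orientation: [-3.141, 0.005, -2.559]
contact_force: [0.7, -1.0, 1.6]
gripper_width: 0.086
grip_force: 39.0
```

```bash
python3 - <<'E'
from h import *
path([(6,[.4351,.3433,.315],down(123.3)),(8,[.4610,.0985,.318],down(100))],1.0)
E
```

```text
[[-0.0, 0.0, 0.0, -0.0002, -0.0, -0.0411, 1.0], [-0.0, 0.1, 0.0, -0.0004, -0.0001, -0.0822, 1.0], [-0.0, 0.1, 0.0, -0.0006, -0.0001, -0.1234, 1.0], [-0.0, 0.2, 0.1, -0.0008, -0.0001, -0.1645, 1.0], [-0.0, 0.2, 0.1, -0.0009, -0.0002, -0.2056, 1.0], [-0.0, 0.3, 0.1, -0.0011, -0.0002, -0.2467, 1.0], [-0.0, 0.3, 3.0, 0.013, -0.0275, -0.2471, 1.0], [-0.0, 0.3, 5.9, 0.0271, -0.0549, -0.2475, 1.0], [-0.0, 0.3, 8.8, 0.0413, -0.0822, -0.248, 1.0], [-0.0, 0.3, 11.7, 0.0554, -0.1095, -0.2484, 1.0], [-0.0, 0.3, 14.6, 0.0695, -0.1369, -0.2488, 1.0], [0.0, 0.3, 17.6, 0.0836, -0.1642, -0.2492, 1.0], [0.0, 0.3, 20.5, 0.0978, -0.1915, -0.2497, 1.0], [0.0, 0.3, 23.4, 0.1119, -0.2189, -0.2501, 1.0]]
now [0.4351 0.3433 0.0683] F [ 0.7459 -0.9641  1.5995] q [ 0.5899  0.3837  1.9097 -0.0009  0.8436 -1.5629]
```

Request:
arm_command(increments=[[[0,0,0,0,0,-0.02,1.0],[0,0.1,0,0,0,-0.05,1.0],[0,0.1,0,0,0,-0.09,1.0],[0,0.1,0,-0.001,0,-0.13,1.0],[0,0.2,0,-0.001,0,-0.17,1.0],[0,0.3,0,-0.001,0,-0.21,1.0],[0,0.3,0,-0.001,0,-0.247,1.0],[0,0.3,0,-0.001,0,-0.247,1.0],[0,0.3,0,-0.001,0,-0.247,1.0]]])

```text
time_s: 12.7
eef_pos: [0.4348, 0.3434, 0.3156]
orientation: [-3.141, -0.0, -2.559]
contact_force: [0.5, 0.6, -1.5]
gripper_width: 0.087
grip_force: 39.0
```

```bash
python3 - <<'E'
from h import *
path([(9,[.4610,.0985,.318],down(100))],1.0)
E
```

```text
[[-0.0, -0.0, 2.6, 0.0125, -0.0243, -0.0003, 1.0], [-0.0, -0.0, 5.2, 0.0251, -0.0486, -0.0005, 1.0], [-0.0, -0.0, 7.8, 0.0376, -0.073, -0.0008, 1.0], [-0.0, -0.0, 10.4, 0.0501, -0.0973, -0.001, 1.0], [-0.0, -0.0, 13.0, 0.0627, -0.1216, -0.0013, 1.0], [-0.0, -0.0, 15.6, 0.0752, -0.1459, -0.0015, 1.0], [-0.0, -0.0, 18.2, 0.0878, -0.1703, -0.0018, 1.0], [-0.0, -0.0, 20.8, 0.1003, -0.1946, -0.0021, 1.0], [-0.0, -0.0, 23.4, 0.1128, -0.2189, -0.0023, 1.0]]
now [0.4348 0.3434 0.3156] F [ 0.4938  0.5744 -1.5268] q [ 0.5902  0.1034  1.7077 -0.0005  1.3306 -1.5631]
```

Force z of -1.5 N is the basket's weight. Now I carry it over the ring.

Request:
arm_command(increments=[[[0,0,2.6,0.0125,-0.0243,0,1.0],[0,0,5.2,0.025,-0.0486,-0.0005,1.0],[0,0,7.8,0.0376,-0.073,-0.001,1.0],[0,0,10.4,0.05,-0.0973,-0.001,1.0],[0,0,13,0.0627,-0.1216,-0.001,1.0],[0,0,15.6,0.0752,-0.146,-0.0015,1.0],[0,0,18.2,0.0878,-0.1703,-0.002,1.0],[0,0,20.8,0.1,-0.1946,-0.002,1.0],[0,0,23.4,0.1128,-0.2189,-0.002,1.0],[0,0,23.4,0.1128,-0.2189,-0.002,1.0]]])

```text
time_s: 13.7
eef_pos: [0.4595, 0.0956, 0.3142]
orientation: [-3.139, -0.007, -2.971]
contact_force: [0.2, -0.3, -0.8]
gripper_width: 0.083
grip_force: 39.1
```

Request:
arm_command(increments=[[[0,0,0,0,0,0,1.0],[0,0,0,0,0,0,1.0]]])

```text
time_s: 13.9
eef_pos: [0.46, 0.0989, 0.3157]
orientation: [-3.141, -0.004, -2.967]
contact_force: [-1.1, 1.1, -0.6]
gripper_width: 0.088
grip_force: 39.1
```

```bash
python3 - <<'E'
from h import *
from ring import ring
S=snap("side",7);T=snap("top",7);c=S.cloud()
from rig import r
s=r.read_state();print(s["eef_pos"],s["orientation"],s["joint_pos"])
print("ring side",ring(S,[.4624,.0952]))
# flange/cup in side view: expected flange z=.318-.068+.0595
g=s["eef_pos"]; zf=g[2]-.068+.0595
print("flange z exp",zf)
q=(np.hypot(c[...,0]-g[0],c[...,1]-g[1])<.06)&(c[...,2]>.235)&(c[...,2]<.335)
P=c[q]; F=P[abs(P[:,2]-zf)<.004]; print(len(P),P.min(0),P.max(0)); print("flange",len(F),cv2.minEnclosingCircle(F[:,:2].astype(np.float32)))
ij=np.argwhere(q); 
a=cv2.resize(S.img[110:210,290:400],None,fx=3.5,fy=3.5,interpolation=3);b=cv2.resize(T.img[150:250,240:350],None,fx=3.5,fy=3.5,interpolation=3);cv2.imwrite("pics/c7.png",np.hstack([a,b]))
E
```

```text
[0.4604 0.0992 0.3163] [-3.1407 -0.0029 -2.966 ] [ 0.1204 -0.0675  1.88   -0.0011  1.332  -1.6257]
ring side (array([0.4616, 0.0947]), np.float64(0.0427556314007298), 17, 103)
flange z exp 0.30783932145569676
485 [0.4171 0.0496 0.2463] [0.5    0.1356 0.3347]
flange 103 ((0.4590478539466858, 0.09798392653465271), 0.044424474239349365)
```

View pics/c7.png

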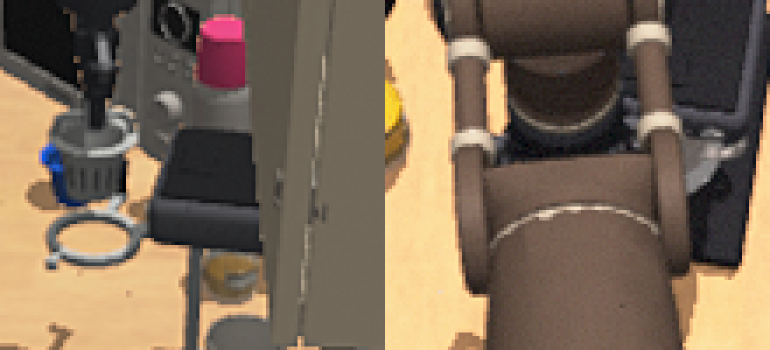

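The crop shows the basket held upright above the ring in the side view (flange about (95,130), ring about (95,235)). The two views put it 1-3 mm off centre. I shift +1.5 mm in x and lower in stages.

```bash
python3 - <<'E'
from h import *
path([(7,[.4620,.0985,.218],down(100))],1.0)
E
```

```text
[[-0.0, -0.0, 0.0, -0.0002, -0.0001, 0.014, 1.0], [-0.0, -0.0, 0.0, -0.0005, -0.0002, 0.0281, 1.0], [-0.0, -0.1, 0.0, -0.0007, -0.0004, 0.0421, 1.0], [-0.0, -0.1, 0.0, -0.001, -0.0005, 0.0562, 1.0], [-0.0, -0.1, 0.0, -0.0012, -0.0006, 0.0702, 1.0], [-0.0, -0.1, 0.0, -0.0015, -0.0007, 0.0843, 1.0], [-0.1, -0.2, 0.1, -0.0017, -0.0009, 0.0983, 1.0]]
now [0.4604 0.0992 0.3163] F [ 0.0309  0.8318 -1.1576] q [ 0.1204 -0.0675  1.88   -0.0011  1.332  -1.6257]
```

Request:
arm_command(increments=[[[0,0,0,-0.0005,0,0.014,1.0],[0,0,0,-0.001,0,0.028,1.0],[0,0,0,-0.0017,-0.0005,0.042,1.0],[0,0,0,-0.0017,-0.001,0.056,1.0],[0,-0.1,0,-0.0017,-0.001,0.07,1.0],[0,-0.1,0,-0.0017,-0.001,0.084,1.0],[0,-0.2,0,-0.0017,-0.001,0.098,1.0],[0,-0.2,0,-0.0017,-0.001,0.098,1.0],[0,-0.2,0,-0.0017,-0.001,0.098,1.0]]])

```text
time_s: 14.9
eef_pos: [0.4623, 0.0975, 0.2185]
orientation: [-3.14, 0.001, -2.967]
contact_force: [1.1, 0.6, -2.0]
gripper_width: 0.087
grip_force: 39.1
```

```bash
python3 - <<'E'
from h import *
path([(5,[.4620,.0985,.208],down(100))],1.0)
S=snap("side",8);c=S.cloud(); z=.209
q=(np.hypot(c[...,0]-.46,c[...,1]-.098)<.06); P=c[q&(c[...,2]>.204)&(c[...,2]<.216)]; print(len(P),cv2.minEnclosingCircle(P[:,:2].astype(np.float32)))
E
```

```text
[[-0.0, 0.0, -0.0, 0.0, 0.0002, 0.0021, 1.0], [-0.0, 0.0, -0.0, 0.0001, 0.0004, 0.0042, 1.0], [-0.0, 0.0, -0.0, 0.0001, 0.0006, 0.0063, 1.0], [-0.1, 0.0, -0.0, 0.0001, 0.0009, 0.0084, 1.0], [-0.1, 0.0, -0.0, 0.0002, 0.0011, 0.0105, 1.0]]
now [0.4623 0.0975 0.2185] F [ 1.1229  0.5751 -1.9668] q [ 0.1165  0.0232  1.994  -0.0014  1.1235 -1.6278]
107 ((0.46171677112579346, 0.09280497580766678), 0.04295003041625023)
```

Request:
arm_command(increments=[[[0,0,0,0,0.0005,0.003,1.0],[0,0,0,0,0.001,0.006,1.0],[0,0,0,0,0.001,0.0085,1.0],[0,0,0,0,0.001,0.0085,1.0],[0,0,0,0,0.001,0.0085,1.0]]])

```text
time_s: 15.45
eef_pos: [0.4624, 0.0985, 0.2106]
orientation: [-3.14, 0.002, -2.967]
contact_force: [-0.1, 0.7, -0.5]
gripper_width: 0.089
grip_force: 39.1
```

Request:
arm_command(increments=[[[0,0,0,0,0,0.001,1.0],[0,0,0,0,0,0.002,1.0],[0,0,0,0,0,0.003,1.0],[0,0,0,0,0,0.003,1.0]]])

```text
time_s: 15.85
eef_pos: [0.4628, 0.0985, 0.2079]
orientation: [-3.14, 0.002, -2.968]
contact_force: [-0.0, -0.9, 0.3]
gripper_width: 0.088
grip_force: 39.3
```

Request:
arm_command(increments=[[[0,0,0,0,0,0.001,1.0],[0,0,0,0,0,0.0015,1.0],[0,0,0,0,0,0.0015,1.0]]])

```text
time_s: 16.15
eef_pos: [0.4628, 0.0985, 0.2078]
orientation: [-3.14, 0.002, -2.967]
contact_force: [-3.7, -0.6, 8.6]
gripper_width: 0.086
grip_force: 40.1
```

The flange is seated, with 8.6 N up at exactly the expected height. I release and lift off.

Request:
arm_command(increments=[[[0,0,0,0,0,-0.001,0.85],[0,0,0,0,0,-0.001,0.75],[0,0,0,0,0,-0.001,0.65],[0,0,0,0,0,-0.001,0.6],[0,0,0,0,0,-0.01,0.6],[0,0,0,0,0,-0.03,0.6],[0,0,0,0,0,-0.06,0.6],[0,0,0,0,0,-0.09,0.6],[0,0,0,0,0,-0.11,0.6]]], grip_force=20)

```text
time_s: 17.05
eef_pos: [0.4632, 0.0988, 0.3191]
orientation: [-3.14, 0.006, -2.967]
contact_force: [0.2, -0.6, 0.1]
gripper_width: 0.399
grip_force: 0.0
```

```bash
python3 - <<'E'
from h import *
S=snap("side",9);c=S.cloud()
q=(np.hypot(c[...,0]-.46,c[...,1]-.098)<.06); P=c[q&(c[...,2]>.196)&(c[...,2]<.208)]; B=c[q&(c[...,2]>.214)&(c[...,2]<.235)]
print(len(P),P.mean(0),cv2.minEnclosingCircle(P[:,:2].astype(np.float32))); print("bar",len(B),B.mean(0),B.max(0))
A=np.c_[P[:,:2]-P[:,:2].mean(0),np.ones(len(P))];print("plane",np.linalg.lstsq(A,P[:,2],rcond=None)[0])
gt([.481,.1825,.217],14,50)
# two stage path to pre-grip
R=tilted(14,50); pre=np.array([.481,.1825,.217])+R.apply([0,0,.010-.075])
from rig import r
path([(8,pre,R)],.6)
cv2.imwrite("pics/c9.png",cv2.resize(S.img[110:230,280:400],None,fx=4,fy=4,interpolation=3))
E
```

```text
159 [0.4639 0.0832 0.2003] ((0.45730873942375183, 0.09703407436609268), 0.0574648417532444)
bar 62 [0.461  0.0948 0.2234] [0.4984 0.1068 0.231 ]
plane [ 0.0044 -0.0109  0.2003]
turn [ -1.53 -39.34  -3.81] shift [-0.0354  0.0801  0.1133] tcp [0.4872 0.1841 0.2093] now [0.465  0.099  0.3224] F [ 0.4146 -0.7604  2.0145] w 0.397
q [ 0.119  -0.0717  1.872  -0.0013  1.33   -1.6257]
[[-0.2, -4.9, -0.5, 0.0015, 0.0096, 0.0069, 0.6], [-0.4, -9.8, -1.0, 0.003, 0.0192, 0.0138, 0.6], [-0.6, -14.8, -1.4, 0.0045, 0.0287, 0.0207, 0.6], [-0.8, -19.7, -1.9, 0.006, 0.0383, 0.0277, 0.6], [-1.0, -24.6, -2.4, 0.0075, 0.0479, 0.0346, 0.6], [-1.1, -29.5, -2.9, 0.0091, 0.0575, 0.0415, 0.6], [-1.3, -34.4, -3.3, 0.0106, 0.0671, 0.0484, 0.6], [-1.5, -39.3, -3.8, 0.0121, 0.0766, 0.0553, 0.6]]
now [0.465  0.099  0.3224] F [ 0.4146 -0.7604  2.0145] q [ 0.119  -0.0717  1.872  -0.0013  1.33   -1.6257]
```

View pics/c9.png

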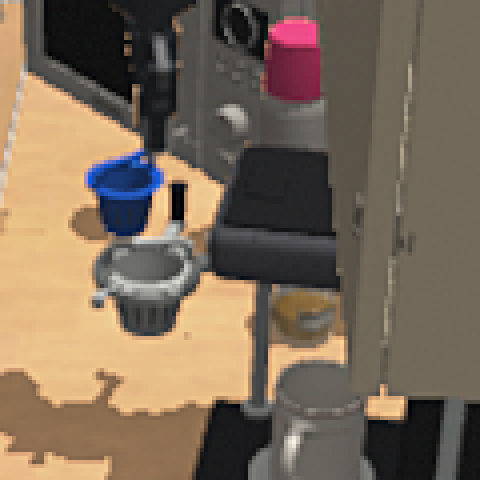

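The crop shows the basket seated flat in the ring at about (150,280) and the grip free at (178,205); the mug is in place. All the picture views are used, so I work by numbers from here. I check whether the grip moved since I let go, then go to pre-grip.

```bash
python3 - <<'E'
from h import *
for t in("6","9"):
    S=load("side"+t);c=S.cloud();v=cv2.cvtColor(S.img,cv2.COLOR_BGR2HSV)[...,2]
    m=(np.hypot(c[...,0]-.482,c[...,1]-.182)<.03)&(c[...,2]>.2)&(c[...,2]<.236)&(v<80); print(t,m.sum(),c[m].mean(0),np.argwhere(m).mean(0))
E
```

```text
6 25 [0.4865 0.1753 0.2183] [159.68 324.  ]
9 27 [0.4866 0.1781 0.2165] [159.7037 324.037 ]
```

Request:
arm_command(increments=[[[-0.2,-4.9,-0.5,0.001,0.012,0.004,0.6],[-0.4,-9.8,-1.0,0.003,0.024,0.008,0.6],[-0.6,-14.8,-1.4,0.0045,0.036,0.012,0.6],[-0.8,-19.7,-1.9,0.006,0.048,0.017,0.6],[-1.0,-24.6,-2.4,0.0075,0.06,0.025,0.6],[-1.1,-29.5,-2.9,0.009,0.07,0.035,0.6],[-1.3,-34.4,-3.3,0.0105,0.0766,0.045,0.6],[-1.5,-39.3,-3.8,0.012,0.0766,0.0553,0.6],[-1.5,-39.3,-3.8,0.012,0.0766,0.0553,0.6],[-1.5,-39.3,-3.8,0.012,0.0766,0.0553,0.6]]])

```text
time_s: 18.1
eef_pos: [0.4371, 0.1719, 0.2606]
orientation: [3.141, 0.687, -2.898]
contact_force: [-0.2, -0.0, 0.4]
gripper_width: 0.397
grip_force: 0.0
```

```bash
python3 - <<'E'
from h import *
R=tilted(14,50)
path([(7,[.4852,.1833,.2075],R)],.6)
E
```

```text
[[0.0, -0.1, -0.0, -0.0006, -0.0001, 0.0103, 0.6], [0.0, -0.2, -0.0, -0.0013, -0.0002, 0.0207, 0.6], [0.0, -0.3, -0.0, -0.0019, -0.0003, 0.031, 0.6], [0.0, -0.4, -0.0, -0.0026, -0.0003, 0.0414, 0.6], [0.0, -0.5, -0.0, -0.0032, -0.0004, 0.0517, 0.6], [0.0, -0.6, -0.0, -0.0039, -0.0005, 0.0621, 0.6], [0.0, -0.6, -0.0, -0.0045, -0.0006, 0.0724, 0.6]]
now [0.4371 0.1719 0.2606] F [-0.2336 -0.0249  0.4439] q [ 0.3098 -0.4239  2.4138 -0.0912  0.4674 -1.438 ]
```

Request:
arm_command(increments=[[[0,-0.1,0,-0.001,0,0.0103,0.6],[0,-0.2,0,-0.0015,0,0.0207,0.6],[0,-0.3,0,-0.002,0,0.031,0.6],[0,-0.4,0,-0.0025,0,0.0414,0.6],[0,-0.5,0,-0.003,-0.0005,0.0517,0.6],[0,-0.6,0,-0.004,-0.0005,0.0621,0.6],[0,-0.6,0,-0.0045,-0.0005,0.076,0.6],[0,-0.6,0,-0.0045,-0.0005,0.076,0.7],[0,-0.6,0,-0.0045,-0.0005,0.076,0.78]]])

```text
time_s: 19.0
eef_pos: [0.4893, 0.1842, 0.2062]
orientation: [3.14, 0.7, -2.899]
contact_force: [-0.4, 0.1, -0.7]
gripper_width: 0.219
grip_force: 0.0
```

Request:
arm_command(increments=[[[0,0,0,0,0,0,0.82],[0,0,0,0,0,0,0.86],[0,0,0,0,0,0,0.9],[0,0,0,0,0,0,0.9]]], grip_force=20)

```text
time_s: 19.4
eef_pos: [0.4885, 0.1841, 0.2062]
orientation: [3.141, 0.702, -2.898]
contact_force: [2.3, -1.5, 1.9]
gripper_width: 0.178
grip_force: 19.5
```

```bash
python3 - <<'E'
from h import *
swing(np.linspace(1.62,.9,10),np.linspace(13.2,7,10),1.7,.9)
E
```

```text
g0 [0.4823 0.1826 0.2139] post [0.5614 0.1314] F [ 2.2555 -1.5164  1.9043] q [ 0.2978 -0.1823  2.383  -0.1426  0.2423 -1.3907] w 0.17843606522809657
1.62 [np.float64(0.5), np.float64(0.2), np.float64(0.6), np.float64(0.0041), np.float64(-0.0055), np.float64(-0.0034), 0.9]
1.54 [np.float64(1.0), np.float64(0.2), np.float64(1.1), np.float64(0.0078), np.float64(-0.0113), np.float64(-0.0066), 0.9]
1.46 [np.float64(1.4), np.float64(0.2), np.float64(1.6), np.float64(0.0111), np.float64(-0.0175), np.float64(-0.0094), 0.9]
1.38 [np.float64(1.9), np.float64(0.2), np.float64(2.1), np.float64(0.0141), np.float64(-0.0241), np.float64(-0.0119), 0.9]
1.3 [np.float64(2.3), np.float64(0.2), np.float64(2.7), np.float64(0.0166), np.float64(-0.0309), np.float64(-0.014), 0.9]
1.22 [np.float64(2.8), np.float64(0.2), np.float64(3.2), np.float64(0.0187), np.float64(-0.038), np.float64(-0.0158), 0.9]
1.14 [np.float64(3.2), np.float64(0.2), np.float64(3.7), np.float64(0.0204), np.float64(-0.0453), np.float64(-0.0173), 0.9]
1.06 [np.float64(3.6), np.float64(0.2), np.float64(4.3), np.float64(0.0217), np.float64(-0.0527), np.float64(-0.0183), 0.9]
0.98 [np.float64(4.1), np.float64(0.2), np.float64(4.8), np.float64(0.0225), np.float64(-0.0603), np.float64(-0.019), 0.9]
0.9 [np.float64(4.5), np.float64(0.2), np.float64(5.3), np.float64(0.0228), np.float64(-0.0679), np.float64(-0.0193), 0.9]
```

Request:
arm_command(increments=[[[0.3,0,0.3,0.002,-0.0027,-0.0017,0.9],[0.7,0,0.8,0.0059,-0.0084,-0.005,0.9],[1.2,0,1.3,0.0095,-0.0144,-0.008,0.9],[1.7,0,1.8,0.0126,-0.0208,-0.0107,0.9],[2.1,0,2.4,0.0154,-0.0275,-0.013,0.9],[2.5,0,2.9,0.0177,-0.0345,-0.0149,0.9],[3.0,0,3.5,0.0196,-0.0417,-0.0166,0.9],[3.4,0,4.0,0.0211,-0.049,-0.0178,0.9],[3.8,0,4.5,0.0221,-0.0565,-0.0187,0.9],[4.3,0,5.0,0.0227,-0.064,-0.0192,0.9]]])

```text
time_s: 20.4
eef_pos: [0.4725, 0.1143, 0.2038]
orientation: [-3.141, 0.696, -3.013]
contact_force: [-2.7, 1.4, 2.9]
gripper_width: 0.166
grip_force: 19.7
```

```bash
python3 - <<'E'
from h import *
swing(np.linspace(.86,.3,8),np.linspace(7,2,8),.94,.9)
E
```

```text
g0 [0.4661 0.1135 0.2115] post [0.5587 0.1309] F [-2.6954  1.3789  2.8934] q [ 0.162  -0.2719  2.4518 -0.0825  0.2672 -1.4656] w 0.1659109469607216
0.86 [np.float64(0.2), np.float64(-0.1), np.float64(0.3), np.float64(-0.0006), np.float64(-0.0075), np.float64(0.0005), 0.9]
0.78 [np.float64(0.7), np.float64(-0.1), np.float64(0.8), np.float64(-0.0016), np.float64(-0.015), np.float64(0.0013), 0.9]
0.7 [np.float64(1.1), np.float64(-0.1), np.float64(1.4), np.float64(-0.0031), np.float64(-0.0224), np.float64(0.0026), 0.9]
0.62 [np.float64(1.6), np.float64(-0.1), np.float64(1.9), np.float64(-0.005), np.float64(-0.0296), np.float64(0.0042), 0.9]
0.54 [np.float64(2.0), np.float64(-0.1), np.float64(2.5), np.float64(-0.0073), np.float64(-0.0366), np.float64(0.0061), 0.9]
0.46 [np.float64(2.5), np.float64(-0.1), np.float64(3.0), np.float64(-0.0101), np.float64(-0.0433), np.float64(0.0084), 0.9]
0.38 [np.float64(3.0), np.float64(-0.1), np.float64(3.6), np.float64(-0.0132), np.float64(-0.0497), np.float64(0.0111), 0.9]
0.3 [np.float64(3.4), np.float64(-0.1), np.float64(4.1), np.float64(-0.0168), np.float64(-0.0557), np.float64(0.014), 0.9]
```

Request:
arm_command(increments=[[[0.2,0,0.3,-0.001,-0.0075,0,0.9],[0.7,0,0.8,-0.0024,-0.015,0.0005,0.9],[1.1,0,1.4,-0.004,-0.0224,0.0015,0.9],[1.6,0,1.9,-0.006,-0.0296,0.003,0.9],[2.0,0,2.5,-0.0085,-0.0366,0.0047,0.9],[2.5,0,3.0,-0.0113,-0.0433,0.007,0.9],[3.0,0,3.6,-0.0145,-0.0497,0.0096,0.9],[3.4,0,4.1,-0.018,-0.0557,0.0125,0.9]]])

```text
time_s: 21.2
eef_pos: [0.5019, 0.0616, 0.205]
orientation: [-3.141, 0.694, -3.107]
contact_force: [-4.1, -0.2, -6.0]
gripper_width: 0.169
grip_force: 21.0
```

```bash
python3 - <<'E'
from h import *
swing(np.linspace(.26,.08,5),np.linspace(1.6,0,5),.30,.9)
S=snap("side",10); 
E
```

```text
g0 [0.4955 0.0614 0.2127] post [0.5594 0.1307] F [-4.0923 -0.1703 -6.0074] q [ 0.0369 -0.223   2.4133 -0.0057  0.2573 -1.5639] w 0.1686692170533255
0.26 [np.float64(0.2), np.float64(-0.2), np.float64(0.3), np.float64(-0.0021), np.float64(-0.0026), np.float64(0.0017), 0.9]
0.22 [np.float64(0.5), np.float64(-0.2), np.float64(0.6), np.float64(-0.0046), np.float64(-0.0055), np.float64(0.0038), 0.9]
0.17 [np.float64(0.8), np.float64(-0.2), np.float64(0.9), np.float64(-0.0071), np.float64(-0.0082), np.float64(0.0059), 0.9]
0.12 [np.float64(1.0), np.float64(-0.2), np.float64(1.2), np.float64(-0.0098), np.float64(-0.0107), np.float64(0.0081), 0.9]
0.08 [np.float64(1.3), np.float64(-0.2), np.float64(1.5), np.float64(-0.0125), np.float64(-0.0131), np.float64(0.0104), 0.9]
```

Request:
arm_command(increments=[[[0.2,0,0.3,-0.0021,-0.0026,0.0017,0.9],[0.5,0,0.6,-0.0046,-0.0055,0.0038,0.9],[0.8,0,0.9,-0.0071,-0.0082,0.0059,0.9],[1.0,0,1.2,-0.0098,-0.0107,0.0081,0.9],[1.3,0,1.5,-0.0125,-0.0131,0.0104,0.9],[1.3,0,1.5,-0.0125,-0.0131,0.0104,0.9]]])

```text
time_s: 21.85
eef_pos: [0.5201, 0.0494, 0.2069]
orientation: [-3.141, 0.698, -3.14]
contact_force: [-3.6, -2.7, -10.1]
gripper_width: 0.166
grip_force: 22.6
```

```bash
python3 - <<'E'
from h import *
swing(np.linspace(.06,-.02,5),np.zeros(5),.08,.9)
v=lambda t: rz(YAW)@rz(-t)@np.array([-.028,-.090])
from rig import r
s=r.read_state();R=Ro.from_euler("xyz",s["orientation"]);g=s["eef_pos"]-R.apply([0,0,.01])
for P in ([.5642,.1322],[.5594,.1307],[.5614,.1314]):
    a=g[:2]-P;h=v(0);print(P,"theta",np.arctan2(h[1],h[0])-np.arctan2(a[1],a[0]),np.hypot(*a))
E
```

```text
g0 [0.5137 0.0494 0.2146] post [0.5609 0.131 ] F [ -3.5843  -2.7036 -10.108 ] q [ 0.0188 -0.184   2.3811 -0.0499  0.2466 -1.5091] w 0.16556111726880943
0.06 [np.float64(-0.0), np.float64(0.0), np.float64(0.1), np.float64(-0.0013), np.float64(-0.0009), np.float64(0.0011), 0.9]
0.04 [np.float64(-0.0), np.float64(0.0), np.float64(0.1), np.float64(-0.0025), np.float64(-0.0018), np.float64(0.0021), 0.9]
0.02 [np.float64(-0.0), np.float64(0.0), np.float64(0.1), np.float64(-0.0038), np.float64(-0.0027), np.float64(0.0032), 0.9]
0.0 [np.float64(-0.0), np.float64(0.0), np.float64(0.1), np.float64(-0.0051), np.float64(-0.0035), np.float64(0.0043), 0.9]
-0.02 [np.float64(-0.0), np.float64(0.0), np.float64(0.1), np.float64(-0.0064), np.float64(-0.0043), np.float64(0.0054), 0.9]
[0.5642, 0.1322] theta 0.10351350359932576 0.09696990053418598
[0.5594, 0.1307] theta 0.06795833943724094 0.09324694527010338
[0.5614, 0.1314] theta 0.08271383397058196 0.09484832265549904
```

Now I creep in the last stretch with a firmer grip, watching force and position.

Request:
arm_command(increments=[[[0,0,0,0,0,0.001,0.95],[0,0,0,-0.001,-0.0005,0.002,0.95],[0,0,0,-0.002,-0.001,0.003,0.95],[0,0,0,-0.003,-0.0015,0.0035,0.95],[0,0,0,-0.003,-0.0015,0.0035,0.95]]], grip_force=60)

```text
time_s: 22.35
eef_pos: [0.5238, 0.0482, 0.2072]
orientation: [-3.14, 0.699, -3.138]
contact_force: [-17.6, -4.0, 2.7]
gripper_width: 0.152
grip_force: 59.8
```

Request:
arm_command(increments=[[[0,0,0,-0.0006,-0.0003,0.0007,0.95],[0,0,0,-0.0012,-0.0006,0.0013,0.95],[0,0,0,-0.0018,-0.0009,0.002,0.95]]])

```text
time_s: 22.65
eef_pos: [0.5267, 0.0475, 0.207]
orientation: [3.14, 0.699, 3.141]
contact_force: [-30.4, -1.3, 15.6]
gripper_width: 0.151
grip_force: 66.1
```

```bash
cat > chk.py <<'E'
from h import *
import sys
t=sys.argv[1]; S=snap("side",t); A=load("side0")
g=lambda C,b: cv2.GaussianBlur(cv2.cvtColor(C.img,cv2.COLOR_BGR2GRAY)[b[0]:b[1],b[2]:b[3]].astype(np.float32),(0,0),.7)
for n,b in (("base",(205,255,322,405)),("head",(145,180,345,364))):
    a,c=g(A,b),g(S,b); W=np.float32([[1,0,0],[0,1,0]])
    try: cc,W=cv2.findTransformECC(a,c,W,cv2.MOTION_TRANSLATION,(3,100,1e-5)); print(n,"px shift",W[:,2],"cc",cc)
    except Exception as e: print(n,e)
c=S.cloud();hsv=cv2.cvtColor(S.img,cv2.COLOR_BGR2HSV)
print("scale mm/px",1000*1.6/474)
from rig import r
s=r.read_state();print(s["eef_pos"],s["contact_force"],s["joint_pos"],s["grip_force"])
E
python3 chk.py 11
```

```text
base px shift [-0.3107 -0.2254] cc 0.992153967223839
head px shift [ 0.0967 -0.267 ] cc 0.9496922305038203
scale mm/px 3.3755274261603376
[0.5268 0.0476 0.2074] [-23.4613  -2.8404  10.2196] [ 0.0118 -0.1695  2.3691 -0.0281  0.2422 -1.5339] 65.60162410140038
```

Position says about home and the axial force has built up as if on the stop. I ease off without pulling and look at the reaction.

Request:
arm_command(increments=[[[0,0,0,0,0,-0.001,0.95],[0,0,0,0.0005,0,-0.002,0.95],[0,0,0,0.0005,0,-0.002,0.95]]])

```text
time_s: 23.0
eef_pos: [0.5253, 0.0475, 0.2067]
orientation: [3.14, 0.699, 3.141]
contact_force: [1.5, 0.2, -14.6]
gripper_width: 0.151
grip_force: 62.3
```

Request:
arm_command(increments=[[[0,0,0,0.0013,0,0.0015,0.95],[0,0,0,0.0013,0,0.0015,0.95]]], grip_force=20)

```text
time_s: 23.2
eef_pos: [0.5253, 0.0476, 0.2062]
orientation: [3.141, 0.7, -3.141]
contact_force: [-15.5, -1.4, 2.3]
gripper_width: 0.146
grip_force: 64.8
```

Request:
arm_command(increments=[[[0,0,0,0,0,0,0.82],[0,0,0,0,0,0,0.78],[0,0,0,0,0,0,0.7],[0,0,0,0,0,0,0.6],[0,0,0,0,0,0,0.5]]])

```text
time_s: 23.7
eef_pos: [0.5274, 0.0474, 0.2076]
orientation: [-3.141, 0.704, -3.14]
contact_force: [-0.4, -0.0, 0.3]
gripper_width: 0.497
grip_force: 0.0
```

```bash
python3 chk.py 12
```

```text
base px shift [-0.4929 -0.1289] cc 0.9868576787915438
head px shift [-0.0195 -0.006 ] cc 0.9987897561571991
scale mm/px 3.3755274261603376
[0.5267 0.0474 0.2068] [ 0.1826 -0.2208 -0.0802] [ 0.0117 -0.1689  2.3714 -0.0296  0.2368 -1.5346] 0.0
```

Request:
arm_command(increments=[[[0,0,0,0,0,-0.01,0.5],[0,0,0,0,0,-0.025,0.5],[0,0,0,0,0,-0.045,0.5],[0,0,0,0,0,-0.065,0.5],[0,0,0,0,0,-0.08,0.5],[0,0,0,0,0,-0.08,0.5]]])

```text
time_s: 24.35
eef_pos: [0.4748, 0.0474, 0.2692]
orientation: [-3.141, 0.705, -3.14]
contact_force: [0.4, -0.4, 0.7]
gripper_width: 0.501
grip_force: 0.0
```

```bash
cat > grip.py <<'E'
from h import *
import sys
def grip(C,n):
    c=C.cloud();v=cv2.cvtColor(C.img,cv2.COLOR_BGR2HSV)[...,2]
    m=(c[...,2]>.196)&(c[...,2]<.236)&(abs(c[...,0]-.522)<.025)&(abs(c[...,1]-.045)<.03)&(v<70)
    ij=np.argwhere(m); print(n,len(ij),c[m].mean(0),c[m].min(0),c[m].max(0),"px",ij.mean(0))
t=sys.argv[1]
for n in("top","side"):
    grip(load(n+"0"),n+"0"); D=snap(n,t); grip(D,n+t)
    b=(170,205,325,346) if n=="side" else (186,202,304,326)
    a=load(n+"0").img[b[0]:b[1],b[2]:b[3]].astype(int); e=D.img[b[0]:b[1],b[2]:b[3]].astype(int); print("diff",abs(a-e).mean())
from rig import r
s=r.read_state();print(s["eef_pos"],s["contact_force"])
# ring/basket under the head in the side view
c=D.cloud(); q=(abs(c[...,2]-.2)<.006)&(c[...,0]>.53)&(c[...,0]<.68)&(abs(c[...,1]-.03)<.08); P=c[q]; print("flange pts",len(P), P.min(0) if len(P) else 0,P.max(0) if len(P) else 0)
E
python3 grip.py 13
```

```text
top0 46 [0.5209 0.0475 0.2222] [0.5148 0.0398 0.197 ] [0.5336 0.0536 0.2345] px [193.6087 314.1304]
top13 44 [0.5193 0.0482 0.2221] [0.5131 0.0422 0.1986] [0.5289 0.0562 0.2358] px [194.1591 313.8864]
diff 10.045454545454545
side0 20 [0.5259 0.0412 0.2098] [0.5225 0.035  0.1968] [0.5299 0.0493 0.2235] px [182.5 334.9]
side13 25 [0.5244 0.0407 0.2105] [0.5193 0.0337 0.1977] [0.5298 0.0479 0.2251] px [182.4  334.48]
diff 6.848526077097506
[0.4743 0.0473 0.267 ] [-0.8738  0.1691 -0.1383]
flange pts 159 [ 0.5333 -0.0194  0.194 ] [0.6246 0.071  0.2058]
```

Request:
arm_command(increments=[[[0,0,0,-0.01,0,-0.03,0.5],[0,0,0,-0.02,0.03,-0.05,0.5],[0,2,0,-0.04,0.07,-0.06,0.5],[0,4,0,-0.06,0.11,-0.06,0.5],[0,6,0,-0.07,0.15,-0.06,0.5],[0,8,0,-0.07,0.18,-0.06,0.5],[0,8,0,-0.07,0.18,-0.06,0.5]]])

```text
time_s: 25.15
eef_pos: [0.4899, 0.2315, 0.3568]
orientation: [3.141, 0.558, -3.136]
contact_force: [0.9, -0.4, 0.1]
gripper_width: 0.499
grip_force: 0.0
```

```bash
python3 grip.py 14; python3 - <<'E'
from h import *
A=load("top0");B=load("top14")
g=lambda C,b: cv2.GaussianBlur(cv2.cvtColor(C.img,cv2.COLOR_BGR2GRAY)[b[0]:b[1],b[2]:b[3]].astype(np.float32),(0,0),.8)
def ecc(n,A,B,b):
    try: cc,W=cv2.findTransformECC(g(A,b),g(B,b),np.float32([[1,0,0],[0,1,0]]),cv2.MOTION_TRANSLATION,(3,200,1e-6)); print(n,W[:,2].round(3),round(cc,4))
    except Exception as e: print(n,"fail")
ecc("head front edge",A,B,(165,188,292,345));ecc("head all",A,B,(134,188,286,356));ecc("base right",A,B,(180,230,325,356));ecc("plate+mug",A,B,(186,212,300,340));ecc("spoon(ref)",A,B,(230,285,380,405));ecc("whole",A,B,(134,225,278,356));ecc("grip",A,B,(186,201,308,322))
S0=load("side0");S=load("side14");ecc("S base right/front",S0,S,(215,252,325,405));ecc("S mug",S0,S,(195,242,343,373));ecc("S post",S0,S,(180,215,330,346));ecc("S spoon",S0,S,(265,290,270,318))
for n,C in(("0",A),("14",B)):
    c=C.cloud();h=(abs(c[...,2]-.31)<.012)&(abs(c[...,1]-.04)<.12)&(abs(c[...,0]-.62)<.13); print(n,c[h].mean(0),h.sum())
    q=(np.hypot(c[...,0]-.56,c[...,1]-.133)<.025)&(c[...,2]>.206)&(c[...,2]<.225);print("post",c[q].mean(0),q.sum())
E
```

```text
top0 46 [0.5209 0.0475 0.2222] [0.5148 0.0398 0.197 ] [0.5336 0.0536 0.2345] px [193.6087 314.1304]
top14 44 [0.5193 0.0479 0.2209] [0.5122 0.0421 0.1962] [0.529  0.0561 0.2326] px [194.3182 313.9773]
diff 10.277462121212121
side0 20 [0.5259 0.0412 0.2098] [0.5225 0.035  0.1968] [0.5299 0.0493 0.2235] px [182.5 334.9]
side14 27 [0.5245 0.0411 0.2093] [0.5194 0.0345 0.1962] [0.53   0.0471 0.2255] px [182.6296 334.4815]
diff 5.740589569160997
[0.4885 0.228  0.3553] [-0.0335  0.2523 -1.1408]
flange pts 159 [ 0.5334 -0.0179  0.1942] [0.625  0.0756 0.2058]
head front edge [-0.221  0.522] 0.9747
head all [-0.213  0.465] 0.9898
base right [-0.202  0.395] 0.9867
plate+mug [-0.229  0.51 ] 0.9947
spoon(ref) [-0.008 -0.007] 0.9968
whole [-0.198  0.491] 0.9928
grip [-0.165  0.698] 0.97
S base right/front [-0.494 -0.144] 0.9892
S mug [-0.821  0.18 ] 0.8824
S post [-0.346 -0.087] 0.9419
S spoon [ 0.003 -0.002] 1.0
0 [0.5895 0.0353 0.3121] 2884
post [0.5626 0.1332 0.2136] 48
14 [0.5885 0.0357 0.312 ] 2922
post [0.5608 0.1339 0.2123] 55
```

The brewer moved only about 1.3 mm, and the grip sits at the home offset relative to it to within about 0.4 mm, so the arm is caught at home without being held. One last check of the basket's seating, then I hand in.

```bash
python3 - <<'E'
from h import *
S=load("side14");c=S.cloud()
q=(c[...,2]>.193)&(c[...,2]<.208)&(c[...,0]>.56)&(c[...,0]<.68)&(abs(c[...,1]-.03)<.06);P=c[q];A=np.c_[P[:,:2]-P[:,:2].mean(0),np.ones(len(P))]
print("flange",len(P),P.mean(0),"plane",np.linalg.lstsq(A,P[:,2],rcond=None)[0])
q=(c[...,2]>.210)&(c[...,2]<.234)&(c[...,0]>.56)&(c[...,0]<.68)&(abs(c[...,1]-.03)<.06);print("bar",q.sum(),c[q].mean(0),c[q].max(0))
E
```

```text
flange 158 [0.5915 0.0201 0.1989] plane [-0.0144 -0.0213  0.1989]
bar 24 [0.617  0.009  0.2216] [0.6236 0.0298 0.229 ]
```

The flange is at z 0.199 and flat, and the bar is at 0.222, both as expected for a seated basket.

```bash
python3 -c "
from rig import r
print(r.job_done())"
```

```text
the job is handed in; nothing more can be done
None
```

I handed the job in at about 25 s: the basket sits flat in the ring, the filter arm stayed caught at home after I let go, and the coffee maker moved only about 1.5 mm with the mug still on its plate; no verdict came back.

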